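# Stow the dive gear and the docked camera

### The arm

A 6-joint arm with a two-finger parallel gripper is mounted at the origin on the work surface. World frame = base frame: x ahead of the robot, y to its left, z up, the work surface at z = 0. Lengths are in m, angles in rad, forces in N, time in s.
With the tool pointing down it reaches from about 0.375 to 0.9 m from the base axis. Payload 3.1 kg.
Tool frame: the origin (TCP) lies at the very end of the fingers, on their centre line; the grasp point (between the pads) lies 19 mm behind it; z points along the fingers, y is the line along which they close (so a half turn about z gives the same grasp; the last joint's range is limited). The gripper opens to 85 mm and grips with 20 to 120 N. Pads are 22 mm wide; open, the fingers measure 114 mm over their backs; the gripper's body (76 mm by 85 mm) begins 54 mm behind the grasp point. The pads swing forward as they close: fully open they stand 13 mm farther back than shut.
Start: joints at [-1.429, 0.527, 1.433, -0, 1.181, -0.178], TCP at [0.197, -0.593, 0.231] pointing down, gripper open.
Joint ranges: [-3.08, 3.08], [-0.75, 2.2], [0.22, 2.44], [-1.43, 4.57], [0, 2.65], [-2.85, 2.85]. Speed limits (rad/s): [2.79, 2.79, 3.14, 3.14, 3.14, 3.14].

### API

Orientations are given as a unit quaternion [x, y, z, w].
In Python, from bench import arm gives the robot as it stands.
- The arm moves only by the tool send_rows, never from a script. Its argument "targets" is a list of rows, each an object of numbers: "tx", "ty", "tz": the shift along the tool's x, y, z in m; "wx", "wy", "wz": the turn, a rotation vector about the tool's x, y, z in rad. In form: [{"tx": .., "ty": .., "tz": .., "wx": .., "wy": .., "wz": ..}, ...]. A call has 1 to 8 rows; each row is the pose to reach, as a shift and turn from the pose commanded when the call began, along the tool's axes at that moment; what a row does not reach only later rows make up. A row lasts 1/10 s, in which the tool goes at most 50 mm and 8.59 degrees, less where a joint would pass 70% of its speed; a pose out of reach is approached as far as the arm can. A call with a gripper value outside its range is refused whole. "grip" is the opening, from 0 (shut) to 1 (fully open), set as the call begins (left out, the last holds). The fingers move at their own pace and stop on an object; the grip force is fixed at half the most. Time passes only in rows, so rows that repeat a pose let the fingers close. It gives the time, the measured TCP pose, the force, the opening and the grip force at its end, in the units of the state.
- arm.get_state(): the state, without advancing time (a new reading comes with each control period).
- arm.get_image(name): name is "side" or "top"; returns a dict with "img" (480x640x3 uint8, red, green, blue), "fov_y" (degrees; the focal length in pixels is half the picture's height over the tangent of half this angle, whatever the lens; pixels are square), "cx", "cy" (the principal point, pixels), "k1" (the pictures are not rectified: a ray, as slopes to the right and down, at radius r is drawn at 1 + k1 r^2 times it, then the intrinsics apply), "R" (3x3) and "t" (3): a world point X has camera coordinates R X + t. Camera axes: x right, y down, z forward; pixel columns grow to the right and rows downward; lengths in m; the calibration is good to about 2 mm. A picture is of the moment at which its call begins. There is no depth.
- arm.finish_job(): hands the job in; it is judged then, once.
Trained networks look in a picture, given as the dict that the camera call returned (one of the last four; its "shot" number tells which), for a name from the list of things; names that differ only in an ending like _2 or _b are one class to them, and where a whole thing is asked for, a point or a joint stands for the part that bears it (a point fixed in the world has none). Each returns a list of dicts, best first, with "p" (0 to 1); they miss things now and then, are a little off and sometimes report something else, mostly with a low value. They report only what shows in the picture. A call takes as long as a camera call. They do not tell look-alikes from the thing itself.
- arm.boxes_of(picture, label): "point" ([row, column] in pixels, amid what is visible of it).
- arm.pinpoint(picture, label): "point" ([row, column] in pixels: a listed point, or the origin of a listed thing).
The state is a dict: "t": time; "qpos": joint angles; "qd": joint speeds; "joint_efforts": joint torques, N m; "eef_pos": TCP position; "eef_rot": TCP orientation; "contact_force": force on the tool from outside, world axes, zero at the start; "wrist_torque": the same for the moment, N m; "opening": finger opening in m; "gripper_force": force on a finger pad.
Only numpy, scipy, OpenCV 4.12 (cv2) and the standard library are available. Lean on these libraries where they do the work, as an engineer would, in place of code of your own. Each camera call takes 0.05 s, during which the arm holds its last target. There are 200 camera calls.

### The job

Stow the dive gear on the shelf: put the carabiner and the bolt snap in the steel tray and both float clips in the blue tray. Press the dock's red tab so that the camera springs up by itself, then lift the camera out and set it down gently, lens up, flat on the liner of the wooden box. Leave the mug standing where it is.

Things in the scene. Friction and masses are not known exactly. Their poses are not given: they have to be found in the camera images.
- camera: Black camera housing on its back, lens up, 120 g; starts latched in the dock. Flange 76 x 56 mm, 6 mm thick, at the bottom; body 64 x 44 mm from 6 to 34 mm up; lens port to 42 mm. Origin: centre of underside; x along the 76, y along the 56 mm side, z up. Once the dock's tab is pressed it springs up 12 mm, stays up and is free. Grip the body across y, fingertips 10 to 15 mm above its underside.
- dock: Grey dock, fixed, 127 x 69 mm; corner guides 30 mm high, open for 40 mm midway along the long sides. Origin on the shelf, z up. Camera at x +20 mm, y 0, same axes, underside 16 mm up latched, 28 mm sprung. Red tab: pad 24 (x) x 30 mm, centre x -50 mm, y 0, top 22 mm up. Pushed straight down 6 mm with shut fingers (2 to 4 N; stop at about 7 mm) it frees the camera, then springs back.
- camera_box: Open pale wooden box, brass corners, grey liner, for the camera. Outside 174 x 134 mm, inside 162 x 122 mm, rim 40 mm and liner surface 10 mm above its origin, walls 6 mm. Fixed. Origin: centre of underside; x along the long side, z up.
- steel_tray: Open stainless steel tray for metal hardware. Outside 170 x 130 mm, inside 162 x 122 mm, rim 36 mm above its origin, floor and walls 4 mm thick. Fixed. Origin: centre of underside; x along the long side, z up.
- blue_tray: Open blue plastic tray for float clips. Outside 170 x 130 mm, inside 162 x 122 mm, rim 36 mm above its origin, floor and walls 4 mm thick. Fixed. Origin: centre of underside; x along the long side, z up.
- carabiner: Oval stainless carabiner, loose, lying flat, 69 mm long, 36 mm wide over its straight sides, bar 9 mm thick, 70 g. Origin: centre of the oval, on the underside; x along its length, y across, z up. Grip across the 36 mm, fingertips as close to the shelf as they go.
- bolt_snap: Stainless swivel bolt snap, loose, lying flat, 85 mm long, 60 g. Eye 29 mm wide at -x, open hook 25 mm wide at +x, between them a round barrel 12 mm thick from x -11 to +13 mm: grip it across y, fingertips close to the shelf. Origin: on the underside, below the barrel; x along its length to the hook, z up.
- orange_clip: Orange hard plastic float clip, loose, lying flat, 78 mm long, 18 mm high, 40 g. Its rounded block, 46 x 28 mm, centred at x = -4 mm, is gripped across the 28 mm (y); jaws 16 mm wide at +x, small eye at -x. Origin: centre of underside; x along its length to the jaws, z up.
- yellow_clip: Yellow hard plastic float clip, loose, lying flat, 78 mm long, 18 mm high, 40 g. Its rounded block, 46 x 28 mm, centred at x = -4 mm, is gripped across the 28 mm (y); jaws 16 mm wide at +x, small eye at -x. Origin: centre of underside; x along its length to the jaws, z up.
- mug: White ceramic mug standing among the gear, 80 mm wide, 95 mm high, handle at its +y reaching about 75 mm from the axis, loose, 300 g. Leave it alone. Origin: centre of underside, z up.
Mind the look-alikes: they are no part of the job. What is shaped like the bolt_snap but black or turquoise is not meant.

How it is judged:
By the outcome, as a careful person would: the job done as asked, in the order asked, and still so for the second after the job is handed in, with the robot touching nothing.
It also fails if it takes over 125 s, if anything falls off the work surface, if the arm or the gripper's body presses on something with over 40 N, if the wrist force passes 120 N, or if a joint passes its speed limit or range.

## Working session

There is one attempt and no reset: what is moved stays moved. The work goes in short steps, Python scripts to look and compute and a tool call to move; the robot and the scene stay as the last step left them, time stands still between calls to the robot, and variables do not carry over. Pictures are saved under pics/ and viewed, at most 14 in all, crops included, and the job is handed in when it is done.

Besides the shell and the picture viewer there is one more tool, called by a JSON object that holds its "method" and its "body", one argument or row to a line. send_rows: Moves the arm, as the interface text tells. Its arguments: {"type":"object","properties":{"targets":{"type":"array"},"grip":{"type":"number"}},"required":["targets"]}

```bash
mkdir -p pics; ls
cat > h.py <<'E'
import numpy as np, cv2
from scipy.spatial.transform import Rotation as Ro
from bench import arm
def K(p):
    f=240/np.tan(np.radians(p["fov_y"])/2); return f
def ray(p,rc):
    f=K(p); d=np.array([(rc[1]-p["cx"])/f,(rc[0]-p["cy"])/f]); u=d.copy()
    for _ in range(20): u=d/(1+p["k1"]*(u@u))
    R=np.array(p["R"]);t=np.array(p["t"]); return -R.T@t, R.T@np.array([u[0],u[1],1])
def at(p,rc,z=0.):
    c,d=ray(p,rc); return c+d*(z-c[2])/d[2]
def proj(p,X):
    f=K(p);c=np.array(p["R"])@np.array(X)+np.array(p["t"]);u=c[:2]/c[2];u=u*(1+p["k1"]*(u@u)); return np.array([u[1]*f+p["cy"],u[0]*f+p["cx"]])
def save(p,n,crop=None,s=1):
    im=p["img"][:,:,::-1]
    if crop: a,b,c,d=crop; im=im[a:b,c:d]
    cv2.imwrite("pics/"+n,cv2.resize(im,None,fx=s,fy=s,interpolation=cv2.INTER_CUBIC))
E
python3 - <<'E'
from h import *
import pickle
P={}
for n in("top","side"):
    p=arm.get_image(n);P[n]=p;save(p,n+"0.png")
    print(n,p["fov_y"],p["k1"],ray(p,(240,320)))
    for l in "camera dock camera_box steel_tray blue_tray carabiner bolt_snap orange_clip yellow_clip mug".split():
        for f in(arm.boxes_of,arm.pinpoint):
            print(l,f.__name__,[(np.round(d["point"]).astype(int).tolist(),round(d["p"],2),np.round(at(p,d["point"])[:2],3).tolist()) for d in f(p,l)[:4]])
pickle.dump(P,open("P0.pkl","wb"))
print(arm.get_state())
E
```

```text
pics
top 55.22972232175208 0.02798530399942819 (array([ 0.34044714, -0.0017086 ,  0.92513211]), array([ 0.09311223,  0.01961479, -0.99550278]))
camera call [([152, 496], 0.55, [0.617, -0.339])]
camera call [([157, 496], 0.92, [0.607, -0.338]), ([168, 490], 0.23, [0.582, -0.325])]
dock call [([178, 489], 0.86, [0.563, -0.324]), ([242, 248], 0.57, [0.419, 0.162])]
dock call [([169, 490], 0.55, [0.581, -0.325])]
camera_box call [([148, 388], 0.83, [0.62, -0.118])]
camera_box call [([155, 389], 0.79, [0.607, -0.12])]
steel_tray call [([153, 168], 0.7, [0.598, 0.334])]
steel_tray call [([153, 173], 0.62, [0.598, 0.325])]
blue_tray call [([143, 282], 0.79, [0.626, 0.099])]
blue_tray call [([143, 282], 0.61, [0.627, 0.1]), ([240, 334], 0.5, [0.429, -0.012])]
carabiner call [([242, 242], 0.79, [0.42, 0.174])]
carabiner call [([236, 246], 0.8, [0.432, 0.166]), ([261, 179], 0.67, [0.377, 0.3])]
bolt_snap call [([328, 444], 0.88, [0.259, -0.234]), ([272, 473], 0.57, [0.37, -0.291]), ([179, 485], 0.49, [0.56, -0.316]), ([344, 489], 0.43, [0.229, -0.321])]
bolt_snap call [([269, 475], 0.82, [0.37
[... 1665 characters left out ...]
array([-1.42949016e+00,  5.27521070e-01,  1.43272143e+00, -6.52496779e-07,
        1.18136436e+00, -1.78524957e-01]), 'qd': array([ 2.35630096e-04,  1.51583954e-04, -6.73009272e-05, -9.12151994e-05,
        9.79946380e-04,  7.14891798e-04]), 'joint_efforts': array([ 1.29764740e-04, -4.42310321e+01, -1.78415376e+01, -3.29658151e-04,
        8.22831680e-04, -1.38807417e-05]), 'eef_pos': array([ 0.19651335, -0.59327611,  0.2312906 ]), 'eef_rot': array([ 9.87240713e-01,  1.59234968e-01, -1.69589220e-07, -7.10756031e-06]), 'contact_force': array([0.29542835, 0.21754627, 1.05903186]), 'wrist_torque': array([0.00405098, 0.04264563, 0.0019265 ]), 'gripper_force': 0.0, 'opening': 0.08532294333763286}
```

View images.

View pics/top0.png

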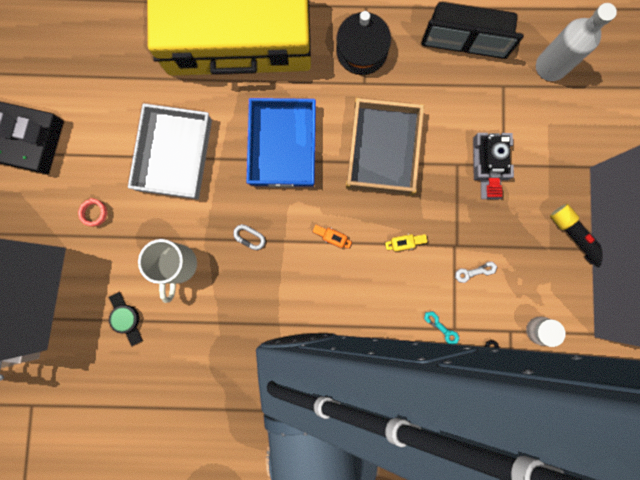

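View pics/side0.png

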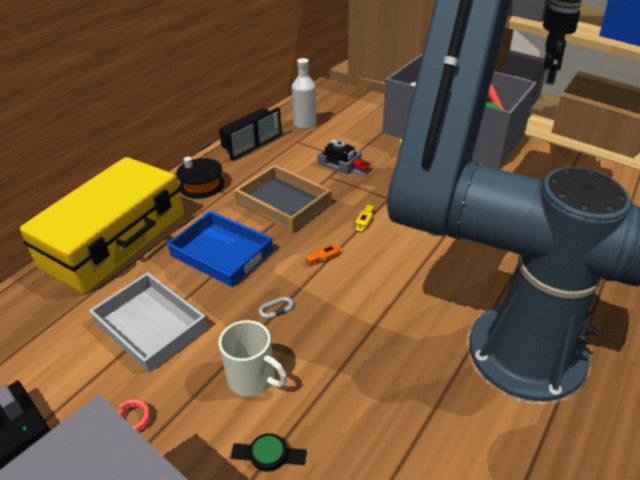

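Run:
```python
from h import *
import pickle
P=pickle.load(open("P0.pkl","rb")); p=P["top"]; s=P["side"]
im=p["img"]; C=dict(car=(237,250),org=(237,332),yel=(242,407),snap=(271,476),dock=(166,494))
T=[cv2.resize(im[r-30:r+30,c-26:c+26,::-1],(260,300),interpolation=cv2.INTER_CUBIC) for r,c in C.values()]
T.append(cv2.resize(s["img"][135:185,310:380,::-1],(260,186)));T[-1]=cv2.copyMakeBorder(T[-1],0,114,0,0,cv2.BORDER_CONSTANT)
cv2.imwrite("pics/mont.png",np.vstack([np.hstack(T[:3]),np.hstack(T[3:])]))
def rect(p,m,z):
    n,l,st,ce=cv2.connectedComponentsWithStats(m.astype(np.uint8));k=1+np.argmax(st[1:,4])
    m=(l==k); rc=np.argwhere(m)
    W=np.array([at(p,q,z)[:2] for q in rc])
    r=cv2.minAreaRect((W*1e4).astype(np.float32)); mu=W.mean(0); ev,V=np.linalg.eigh(np.cov(W.T)); a=V[:,1]
    pr=(W-mu)@V
    return len(rc),"rect c",np.round(np.array(r[0])/1e4,4),"sz",np.round(np.array(r[1])/10,1),r[2],"cent",mu.round(4),"ang",round(float(np.degrees(np.arctan2(a[1],a[0]))%180),1)
def win(p,c,h=40):
    w=np.zeros(p["img"].shape[:2],bool);w[c[0]-h:c[0]+h,c[1]-h:c[1]+h]=1;return w
for q,cs in((p,dict(org=C["org"],yel=C["yel"],car=C["car"],snap=C["snap"])),(s,dict(org=(254,324),yel=(218,365),car=(307,277)))):
    hsv=cv2.cvtColor(q["img"],cv2.COLOR_RGB2HSV).astype(int);H,S,V=hsv[...,0],hsv[...,1],hsv[...,2]
    for n,c in cs.items():
        if n=="org":m=(H<14)&(S>205)&(V>120)
        elif n=="yel":m=(H>20)&(H<35)&(S>150)&(V>120)
        else:m=(S<70)&(V>90)
        print(n,rect(q,m&win(q,c,28),.012 if n in("org","yel") else .006))
# trays
for q in(p,s):
    hsv=cv2.cvtColor(q["img"],cv2.COLOR_RGB2HSV).astype(int);H,S,V=hsv[...,0],hsv[...,1],hsv[...,2]
    b=(H>100)&(H<125)&(S>150)&(V>60); c=(143,282) if q is p else (248,222)
    print("blue",rect(q,b&win(q,c,75),.036))
    c=(152,170) if q is p else (320,150)
    print("steel",rect(q,(S<40)&(V>80)&win(q,c,65),.036))
for l,z in(("camera",.016),("dock",0),("camera_box",0),("steel_tray",0),("blue_tray",0)):
  for n,q in P.items():
    pass
```

```text
org (27, 'rect c', array([ 0.4228, -0.0336]), 'sz', array([10.7, 22.4]), 64.90093231201172, 'cent', array([ 0.4236, -0.0333]), 'ang', 151.7)
yel (441, 'rect c', array([ 0.4268, -0.1548]), 'sz', array([27.8, 83.9]), 12.845723152160645, 'cent', array([ 0.4267, -0.155 ]), 'ang', 102.0)
car (346, 'rect c', array([0.4292, 0.1594]), 'sz', array([69. , 36.9]), 65.03101348876953, 'cent', array([0.4296, 0.16  ]), 'ang', 62.9)
snap (382, 'rect c', array([ 0.3726, -0.2943]), 'sz', array([28.6, 84.9]), 19.28620719909668, 'cent', array([ 0.371 , -0.2932]), 'ang', 106.5)
org (297, 'rect c', array([ 0.4369, -0.0019]), 'sz', array([82.3, 32.1]), 70.12572479248047, 'cent', array([ 0.4359, -0.0011]), 'ang', 67.7)
yel (279, 'rect c', array([ 0.4279, -0.1524]), 'sz', array([29.4, 97.7]), 12.2358980178833, 'cent', array([ 0.427 , -0.1502]), 'ang', 105.1)
car (323, 'rect c', array([0.4301, 0.1625]), 'sz', array([68.3, 38.9]), 62.58846664428711, 'cent', array([0.4314, 0.1619]), 'ang', 66.3)
blue (5703, 'rect c', array([0.6173, 0.0992]), 'sz', array([174.2, 132.5]), 1.4557981491088867, 'cent', array([0.6178, 0.0983]), 'ang', 0.8)
steel (5963, 'rect c', array([0.5937, 0.3173]), 'sz', array([141.4, 175.3]), 83.50392150878906, 'cent', array([0.5921, 0.3177]), 'ang', 175.6)
blue (4371, 'rect c', array([0.61  , 0.1121]), 'sz', array([195.9, 152.1]), 0.730263352394104, 'cent', array([0.6085, 0.1156]), 'ang', 170.7)
steel (5166, 'rect c', array([0.5856, 0.3297]), 'sz', array([140.4, 195.5]), 83.5291976928711, 'cent', array([0.5829, 0.3323]), 'ang', 168.2)
```

View pics/mont.png

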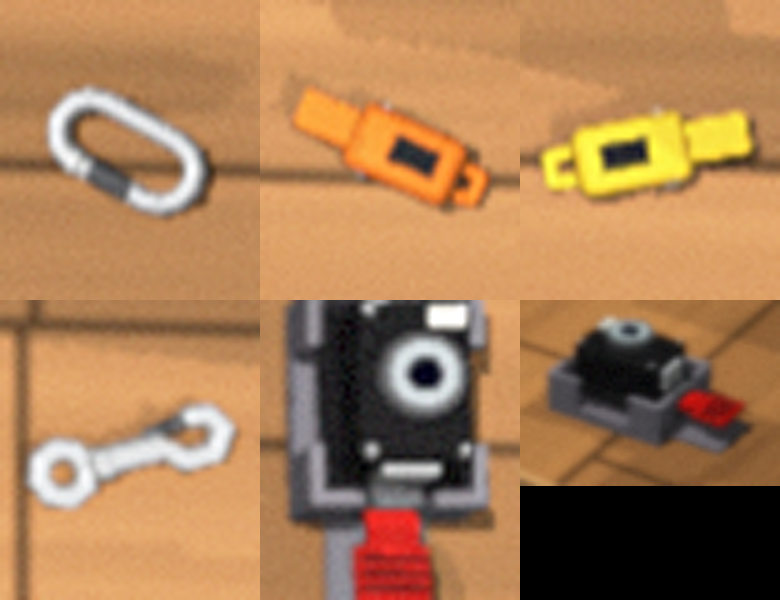

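Run:
```python
from h import *
import pickle
P=pickle.load(open("P0.pkl","rb")); p=P["top"]; s=P["side"]
f=lambda q,rc,z:at(q,rc,z)[:2].round(4)
print("org block",f(p,(238,336),.018),"ends",f(p,(228.4,313),.012),f(p,(244,351.4),.012))
print("yel block",f(p,(212+155/5,381+112/5),.018))
print("snap barrel",f(p,(241+149/5,450+128/5),.009))
b=[f(p,c,.04) for c in((100,356),(103,425),(195,416),(189,347))];print("box",b,np.mean(b,0),cv2.minAreaRect(np.float32(b)*1000))
b=[f(p,c,.036) for c in((104,143),(110,209),(198,196),(189,129))];print("steel",np.mean(b,0),cv2.minAreaRect(np.float32(b)*1000))
for n,q,w in(("top",p,(170,205,475,510)),("side",s,(150,180,350,380))):
    hsv=cv2.cvtColor(q["img"],cv2.COLOR_RGB2HSV).astype(int);H,S,V=hsv[...,0],hsv[...,1],hsv[...,2]
    m=((H<8)|(H>172))&(S>170)&(V>80);k=np.zeros_like(m);k[w[0]:w[1],w[2]:w[3]]=1
    rc=np.argwhere(m&k);W=np.array([at(q,r,.021)[:2] for r in rc]);print(n,"tab",len(rc),W.mean(0).round(4),W.min(0).round(3),W.max(0).round(3))
print("lens top",f(p,(150.6,501),.058),"side",f(s,(135+(330-300)*50/186,310+(628-520)*70/260),.058))
# dock outer corners at z=.03 / camera: pinpoint
print("cam pin",f(p,(157,496),.016),f(s,(161,338),.016),"dock pin",f(p,(169,490),0),f(s,(167,347),0))
save(p,"dock.png",(125,210,460,525),8)
R=Ro.from_quat(arm.get_state()["eef_rot"]).as_matrix();print(R.round(3))
```

```text
org block [ 0.4301 -0.0155] ends [0.4488 0.031 ] [ 0.4195 -0.0466]
yel block [ 0.4236 -0.1491]
snap barrel [ 0.3729 -0.2936]
box [array([ 0.7041, -0.0481]), array([ 0.7008, -0.1845]), array([ 0.5161, -0.1689]), array([ 0.5247, -0.0343])] [ 0.611425 -0.10895 ] ((612.7500610351562, -109.40001678466797), (136.2513427734375, 187.10105895996094), 85.60128784179688)
steel [0.5948   0.318775] ((595.4894409179688, 318.9234619140625), (132.86293029785156, 178.82904052734375), 84.48068237304688)
top tab 255 [ 0.5381 -0.3267] [ 0.521 -0.342] [ 0.558 -0.312]
side tab 117 [ 0.5405 -0.3242] [ 0.521 -0.341] [ 0.563 -0.307]
lens top [ 0.6024 -0.3264] side [ 0.6052 -0.325 ]
cam pin [ 0.6018 -0.3322] [ 0.5982 -0.3097] dock pin [ 0.5812 -0.3258] [ 0.5776 -0.3198]
[[ 0.949  0.314 -0.   ]
 [ 0.314 -0.949  0.   ]
 [ 0.    -0.    -1.   ]]
```

View pics/dock.png

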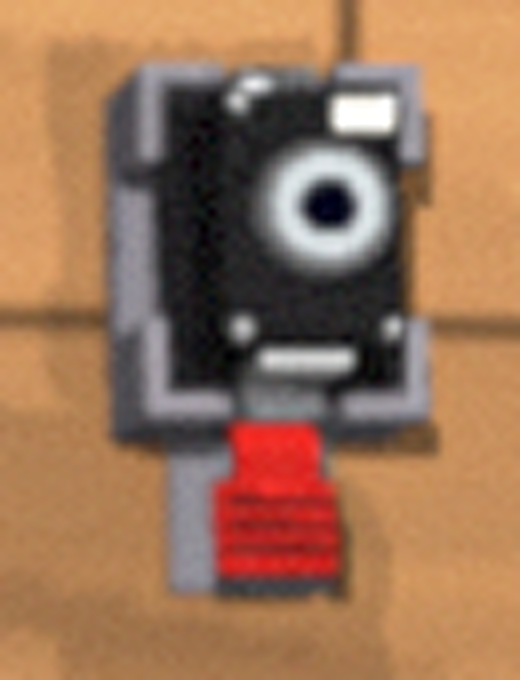

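Run:
```python
from h import *
import pickle
p=pickle.load(open("P0.pkl","rb"))["top"]
g=lambda x,y,z:at(p,(125+y/8-.5,460+x/8-.5),z)[:2].round(4)
print("pad",g(278,532,.022),"lens",g(329,205,.058))
for c in((140,65),(422,65),(148,415),(431,415)):print(g(*c,.03))
st=arm.get_state();e=st["eef_pos"];
def mv(x,y,z,yaw):  # tool y axis at world angle yaw(deg); from current
    R=Ro.from_quat(st["eef_rot"]).as_matrix()
    ty=np.array([np.cos(np.radians(yaw)),np.sin(np.radians(yaw)),0])
    if ty@R[:,1]<0:ty=-ty
    Rt=np.column_stack([np.cross(ty,[0,0,-1]),ty,[0,0,-1]])
    d=R.T@(np.array([x,y,z])-e);w=Ro.from_matrix(R.T@Rt).as_rotvec();return d.round(4),w.round(3)
print(mv(.373,-.2935,.10,18))
```

```text
pad [ 0.5313 -0.3263] lens [ 0.6033 -0.3257]
[ 0.6463 -0.2899]
[ 0.6476 -0.359 ]
[ 0.5581 -0.2919]
[ 0.5596 -0.3607]
(array([ 0.2618, -0.2291,  0.1313]), array([-0.   , -0.   , -1.565]))
```

{"method": "send_rows", "body": {
  "targets": [
    {"tx": 0.262,"ty": -0.229,"tz": 0.06,"wx": 0,"wy": 0,"wz": -1.565},
    {"tx": 0.262,"ty": -0.229,"tz": 0.06,"wx": 0,"wy": 0,"wz": -1.565},
    {"tx": 0.262,"ty": -0.229,"tz": 0.06,"wx": 0,"wy": 0,"wz": -1.565},
    {"tx": 0.262,"ty": -0.229,"tz": 0.06,"wx": 0,"wy": 0,"wz": -1.565},
    {"tx": 0.262,"ty": -0.229,"tz": 0.06,"wx": 0,"wy": 0,"wz": -1.565},
    {"tx": 0.262,"ty": -0.229,"tz": 0.06,"wx": 0,"wy": 0,"wz": -1.565},
    {"tx": 0.262,"ty": -0.229,"tz": 0.06,"wx": 0,"wy": 0,"wz": -1.565},
    {"tx": 0.262,"ty": -0.229,"tz": 0.06,"wx": 0,"wy": 0,"wz": -1.565}
  ],
  "grip": 0.5
}}

```text
t: 2.9
eef_pos: [0.3739, -0.2872, 0.1704]
eef_rot: [0.721, 0.693, 0.001, -0.003]
contact_force: [-0.4, 0.1, -0.2]
opening: 0.0427
gripper_force: 0.0
```

```bash
cat >> h.py <<'E'
def chain(*W):
    """world waypoints x,y,z,tool-y angle(deg) -> successive tool-frame moves, starting from measured pose"""
    st=arm.get_state();e=st["eef_pos"];R=Ro.from_quat(st["eef_rot"]).as_matrix()
    print("now",np.round(e,4),"yaw",np.degrees(np.arctan2(R[1,1],R[0,1])).round(1),"F",np.round(st["contact_force"],1),"open",round(st["opening"],4),"q",np.round(st["qpos"],2))
    for x,y,z,yaw in W:
        a=np.radians(yaw);ty=np.array([np.cos(a),np.sin(a),0])
        Rt=np.column_stack([np.cross(ty,[0,0,-1]),ty,[0,0,-1]])
        print("t",(R.T@(np.array([x,y,z])-e)).round(4),"w",Ro.from_matrix(R.T@Rt).as_rotvec().round(3))
        R=Rt;e=np.array([x,y,z])
E
python3 -c "
from h import *
chain((.373,-.2935,.06,18),(.373,-.2935,.01,18))"
```

```text
now [ 0.3739 -0.2872  0.1704] yaw -2.2 F [-0.4  0.1 -0.2] open 0.0427 q [-0.89  0.42  1.87  0.    0.86 -0.86]
t [-0.0069 -0.0003  0.1103] w [-0.002 -0.006 -0.353]
t [0.   0.   0.05] w [0. 0. 0.]
```

{"method": "send_rows", "body": {
  "targets": [
    {"tx": -0.004,"ty": 0,"tz": 0.11,"wx": 0,"wy": 0,"wz": -0.36},
    {"tx": -0.004,"ty": 0,"tz": 0.11,"wx": 0,"wy": 0,"wz": -0.36},
    {"tx": -0.004,"ty": 0,"tz": 0.11,"wx": 0,"wy": 0,"wz": -0.36},
    {"tx": -0.004,"ty": 0,"tz": 0.11,"wx": 0,"wy": 0,"wz": -0.36},
    {"tx": -0.004,"ty": 0,"tz": 0.11,"wx": 0,"wy": 0,"wz": -0.36}
  ]
}}

```text
t: 3.4
eef_pos: [0.3734, -0.298, 0.0616]
eef_rot: [0.59, 0.807, -0.0, 0.0]
contact_force: [0.6, -0.2, 0.2]
opening: 0.0423
gripper_force: 0.0
```

```bash
python3 -c "
from h import *
p=arm.get_image('top');r,c=[int(v) for v in proj(p,(.373,-.2935,.01))];print(r,c);save(p,'snap1.png',(r-50,r+50,c-65,c+65),4)
chain((.373,-.2935,.01,18))"
```

```text
270 475
now [ 0.3737 -0.2984  0.0623] yaw 17.6 F [-0.2 -0.1  0.4] open 0.0428 q [-0.91  0.63  1.93  0.    0.57 -1.22]
t [0.005  0.0008 0.0522] w [ 0.001  0.002 -0.006]
```

{"method": "send_rows", "body": {
  "targets": [
    {"tx": 0.005,"ty": 0.001,"tz": 0.03,"wx": 0,"wy": 0,"wz": 0},
    {"tx": 0.005,"ty": 0.001,"tz": 0.05,"wx": 0,"wy": 0,"wz": 0},
    {"tx": 0.005,"ty": 0.001,"tz": 0.059,"wx": 0,"wy": 0,"wz": 0},
    {"tx": 0.005,"ty": 0.001,"tz": 0.059,"wx": 0,"wy": 0,"wz": 0},
    {"tx": 0.005,"ty": 0.001,"tz": 0.059,"wx": 0,"wy": 0,"wz": 0}
  ]
}}

```text
t: 3.95
eef_pos: [0.373, -0.2932, 0.0034]
eef_rot: [0.59, 0.807, -0.0, 0.001]
contact_force: [0.6, -0.1, -0.1]
opening: 0.0426
gripper_force: 0.0
```

{"method": "send_rows", "body": {
  "targets": [
    {"tx": 0,"ty": 0,"tz": 0,"wx": 0,"wy": 0,"wz": 0},
    {"tx": 0,"ty": 0,"tz": 0,"wx": 0,"wy": 0,"wz": 0},
    {"tx": 0,"ty": 0,"tz": 0,"wx": 0,"wy": 0,"wz": 0},
    {"tx": 0,"ty": 0,"tz": 0,"wx": 0,"wy": 0,"wz": 0},
    {"tx": 0,"ty": 0,"tz": 0,"wx": 0,"wy": 0,"wz": 0},
    {"tx": 0,"ty": 0,"tz": 0,"wx": 0,"wy": 0,"wz": 0}
  ],
  "grip": 0
}}

```text
t: 4.55
eef_pos: [0.3728, -0.293, 0.0034]
eef_rot: [0.59, 0.807, -0.0, 0.001]
contact_force: [-0.4, -0.2, 6.1]
opening: 0.0096
gripper_force: 59.7
```

```bash
python3 -c "
from h import *
chain((.373,-.2935,.17,18),(.6,.29,.17,8),(.6,.29,.05,8))"
```

```text
now [ 0.3728 -0.293   0.0034] yaw 17.7 F [-0.4 -0.2  6.1] open 0.0096 q [-0.9   0.75  1.96  0.    0.43 -1.21]
t [-9.000e-04  1.000e-04 -1.666e-01] w [ 0.001  0.002 -0.006]
t [0.4848 0.3962 0.    ] w [0.    0.    0.175]
t [0.   0.   0.12] w [0. 0. 0.]
```

{"method": "send_rows", "body": {
  "targets": [
    {"tx": 0,"ty": 0,"tz": -0.03,"wx": 0,"wy": 0,"wz": 0},
    {"tx": 0,"ty": 0,"tz": -0.07,"wx": 0,"wy": 0,"wz": 0},
    {"tx": 0,"ty": 0,"tz": -0.11,"wx": 0,"wy": 0,"wz": 0},
    {"tx": 0,"ty": 0,"tz": -0.137,"wx": 0,"wy": 0,"wz": 0},
    {"tx": 0,"ty": 0,"tz": -0.137,"wx": 0,"wy": 0,"wz": 0},
    {"tx": 0,"ty": 0,"tz": -0.137,"wx": 0,"wy": 0,"wz": 0}
  ]
}}

```text
t: 5.15
eef_pos: [0.3725, -0.2925, 0.1399]
eef_rot: [0.59, 0.807, -0.0, 0.001]
contact_force: [-0.8, 0.5, -1.4]
opening: 0.0096
gripper_force: 60.0
```

```bash
python3 -c "
from h import *
p=arm.get_image('side');save(p,'s1.png',(60,300,300,580),2)
chain((.557,.322,.14,-5.5),(.557,.322,.035,-5.5))"
```

```text
now [ 0.372  -0.2919  0.139 ] yaw 17.7 F [-0.3  0.4 -0.6] open 0.0093 q [-0.9   0.48  1.9   0.    0.77 -1.21]
t [ 0.5286  0.3629 -0.0007] w [-0.    -0.001  0.405]
t [0.    0.    0.105] w [0. 0. 0.]
```

View pics/s1.png

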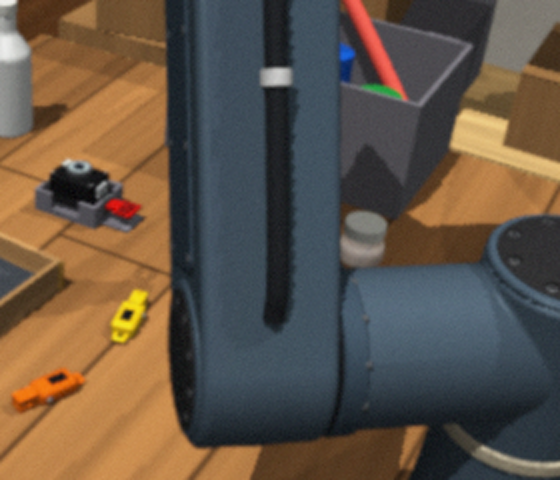

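{"method": "send_rows", "body": {
  "targets": [
    {"tx": 0.29,"ty": 0.2,"tz": 0,"wx": 0,"wy": 0,"wz": 0.405},
    {"tx": 0.29,"ty": 0.2,"tz": 0,"wx": 0,"wy": 0,"wz": 0.405},
    {"tx": 0.29,"ty": 0.2,"tz": 0,"wx": 0,"wy": 0,"wz": 0.405},
    {"tx": 0.29,"ty": 0.2,"tz": 0,"wx": 0,"wy": 0,"wz": 0.405},
    {"tx": 0.29,"ty": 0.2,"tz": 0,"wx": 0,"wy": 0,"wz": 0.405},
    {"tx": 0.29,"ty": 0.2,"tz": 0,"wx": 0,"wy": 0,"wz": 0.405},
    {"tx": 0.29,"ty": 0.2,"tz": 0,"wx": 0,"wy": 0,"wz": 0.405},
    {"tx": 0.29,"ty": 0.2,"tz": 0,"wx": 0,"wy": 0,"wz": 0.405}
  ]
}}

```text
t: 6.0
eef_pos: [0.4741, 0.0486, 0.1376]
eef_rot: [0.739, 0.674, -0.001, -0.002]
contact_force: [-0.6, -0.7, -0.6]
opening: 0.0093
gripper_force: 60.0
```

```bash
python3 -c "
from h import *
chain((.557,.322,.14,-5.5),(.557,.322,.035,-5.5))"
```

```text
now [0.4741 0.0486 0.1376] yaw -5.3 F [-0.6 -0.7 -0.6] open 0.0093 q [-0.13  0.48  1.89  0.    0.77 -0.04]
t [ 0.2799  0.0574 -0.0023] w [-0.003 -0.001  0.004]
t [0.    0.    0.105] w [0. 0. 0.]
```

{"method": "send_rows", "body": {
  "targets": [
    {"tx": 0.28,"ty": 0.057,"tz": 0,"wx": 0,"wy": 0,"wz": 0},
    {"tx": 0.28,"ty": 0.057,"tz": 0,"wx": 0,"wy": 0,"wz": 0},
    {"tx": 0.28,"ty": 0.057,"tz": 0,"wx": 0,"wy": 0,"wz": 0},
    {"tx": 0.28,"ty": 0.057,"tz": 0,"wx": 0,"wy": 0,"wz": 0},
    {"tx": 0.28,"ty": 0.057,"tz": 0,"wx": 0,"wy": 0,"wz": 0},
    {"tx": 0.28,"ty": 0.057,"tz": 0,"wx": 0,"wy": 0,"wz": 0},
    {"tx": 0.28,"ty": 0.057,"tz": 0,"wx": 0,"wy": 0,"wz": 0},
    {"tx": 0.28,"ty": 0.057,"tz": 0.02,"wx": 0,"wy": 0,"wz": 0}
  ]
}}

```text
t: 6.8
eef_pos: [0.5591, 0.3192, 0.1191]
eef_rot: [0.739, 0.673, 0.001, 0.001]
contact_force: [-0.0, -0.4, 0.2]
opening: 0.0095
gripper_force: 60.0
```

{"method": "send_rows", "body": {
  "targets": [
    {"tx": 0,"ty": 0,"tz": 0.04,"wx": 0,"wy": 0,"wz": 0},
    {"tx": 0,"ty": 0,"tz": 0.08,"wx": 0,"wy": 0,"wz": 0},
    {"tx": 0,"ty": 0,"tz": 0.1,"wx": 0,"wy": 0,"wz": 0},
    {"tx": 0,"ty": 0,"tz": 0.104,"wx": 0,"wy": 0,"wz": 0},
    {"tx": 0,"ty": 0,"tz": 0.104,"wx": 0,"wy": 0,"wz": 0},
    {"tx": 0,"ty": 0,"tz": 0.104,"wx": 0,"wy": 0,"wz": 0}
  ]
}}

```text
t: 7.4
eef_pos: [0.559, 0.3177, 0.0159]
eef_rot: [0.74, 0.672, 0.0, 0.0]
contact_force: [0.3, 0.7, -0.4]
opening: 0.0096
gripper_force: 60.0
```

{"method": "send_rows", "body": {
  "targets": [
    {"tx": 0,"ty": 0,"tz": 0,"wx": 0,"wy": 0,"wz": 0},
    {"tx": 0,"ty": 0,"tz": 0,"wx": 0,"wy": 0,"wz": 0},
    {"tx": 0,"ty": 0,"tz": 0,"wx": 0,"wy": 0,"wz": 0},
    {"tx": 0,"ty": 0,"tz": -0.04,"wx": 0,"wy": 0,"wz": 0},
    {"tx": 0,"ty": 0,"tz": -0.085,"wx": 0,"wy": 0,"wz": 0},
    {"tx": 0,"ty": 0,"tz": -0.125,"wx": 0,"wy": 0,"wz": 0},
    {"tx": 0,"ty": 0,"tz": -0.125,"wx": 0,"wy": 0,"wz": 0},
    {"tx": 0,"ty": 0,"tz": -0.125,"wx": 0,"wy": 0,"wz": 0}
  ],
  "grip": 0.4
}}

```text
t: 8.2
eef_pos: [0.5589, 0.3182, 0.1421]
eef_rot: [0.74, 0.672, 0.002, 0.001]
contact_force: [-0.0, -0.6, -0.2]
opening: 0.0345
gripper_force: 0.0
```

```bash
python3 -c "
from h import *
p=arm.get_image('side');save(p,'s2.png',(220,400,60,300),3)
chain((.43,.160,.10,-25.5),(.43,.160,.0,-25.5))"
```

```text
now [0.5578 0.3177 0.1404] yaw -5.5 F [ 0.6 -0.5 -0.2] open 0.0343 q [ 0.34  0.66  1.47 -0.    1.02  0.44]
t [-0.1692 -0.1121  0.0405] w [-0.     0.     0.349]
t [0.  0.  0.1] w [0. 0. 0.]
```

View pics/s2.png

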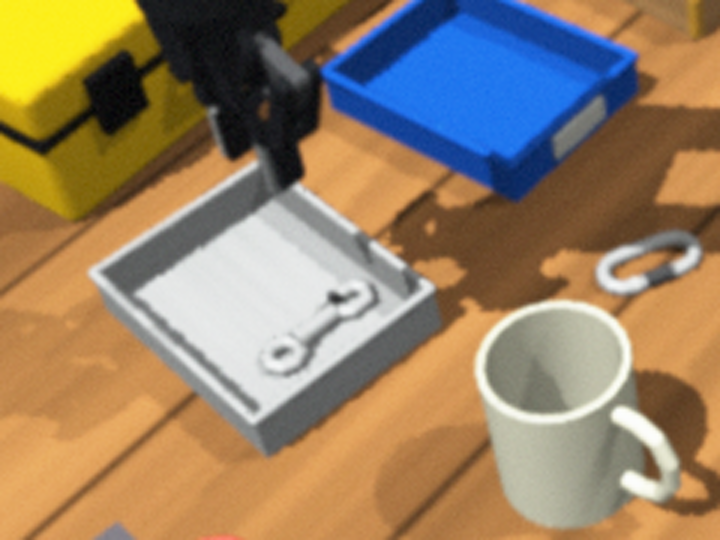

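{"method": "send_rows", "body": {
  "targets": [
    {"tx": -0.169,"ty": -0.112,"tz": 0.0,"wx": 0,"wy": 0,"wz": 0.349},
    {"tx": -0.169,"ty": -0.112,"tz": 0.0,"wx": 0,"wy": 0,"wz": 0.349},
    {"tx": -0.169,"ty": -0.112,"tz": 0.0,"wx": 0,"wy": 0,"wz": 0.349},
    {"tx": -0.169,"ty": -0.112,"tz": 0.02,"wx": 0,"wy": 0,"wz": 0.349},
    {"tx": -0.169,"ty": -0.112,"tz": 0.05,"wx": 0,"wy": 0,"wz": 0.349},
    {"tx": -0.169,"ty": -0.112,"tz": 0.09,"wx": 0,"wy": 0,"wz": 0.349},
    {"tx": -0.169,"ty": -0.112,"tz": 0.09,"wx": 0,"wy": 0,"wz": 0.349},
    {"tx": -0.169,"ty": -0.112,"tz": 0.09,"wx": 0,"wy": 0,"wz": 0.349}
  ],
  "grip": 0.62
}}

```text
t: 9.05
eef_pos: [0.4294, 0.1602, 0.0492]
eef_rot: [0.846, 0.534, -0.002, -0.001]
contact_force: [-0.3, -0.2, -0.1]
opening: 0.0533
gripper_force: 0.0
```

```bash
python3 -c "
from h import *
p=arm.get_image('side');save(p,'s3.png',(200,380,180,420),3)
chain((.43,.160,.0,-25.5))"
```

```text
now [0.4306 0.1605 0.0505] yaw -25.5 F [-0.1 -0.4 -0.5] open 0.0529 q [0.11 0.64 1.98 0.   0.51 0.56]
t [-0.0007 -0.0003  0.0505] w [-0.001  0.     0.   ]
```

View pics/s3.png

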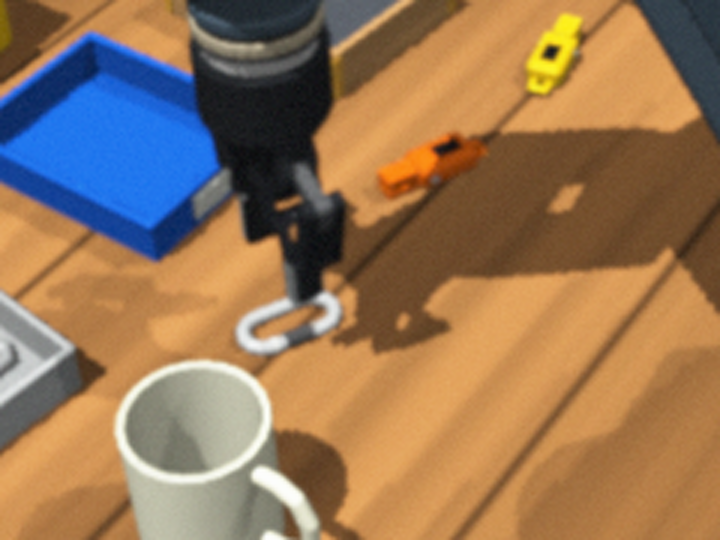

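{"method": "send_rows", "body": {
  "targets": [
    {"tx": -0.001,"ty": 0,"tz": 0.03,"wx": 0,"wy": 0,"wz": 0},
    {"tx": -0.001,"ty": 0,"tz": 0.045,"wx": 0,"wy": 0,"wz": 0},
    {"tx": -0.001,"ty": 0,"tz": 0.05,"wx": 0,"wy": 0,"wz": 0},
    {"tx": -0.001,"ty": 0,"tz": 0.051,"wx": 0,"wy": 0,"wz": 0},
    {"tx": -0.001,"ty": 0,"tz": 0.051,"wx": 0,"wy": 0,"wz": 0}
  ]
}}

```text
t: 9.6
eef_pos: [0.4312, 0.1598, 0.0006]
eef_rot: [0.846, 0.534, 0.001, 0.001]
contact_force: [0.5, -0.5, 0.1]
opening: 0.053
gripper_force: 0.0
```

{"method": "send_rows", "body": {
  "targets": [
    {"tx": 0,"ty": 0,"tz": 0.001,"wx": 0,"wy": 0,"wz": 0},
    {"tx": 0,"ty": 0,"tz": 0.002,"wx": 0,"wy": 0,"wz": 0},
    {"tx": 0,"ty": 0,"tz": 0.002,"wx": 0,"wy": 0,"wz": 0}
  ]
}}

```text
t: 9.9
eef_pos: [0.4305, 0.1596, -0.0023]
eef_rot: [0.846, 0.534, 0.0, 0.0]
contact_force: [0.2, -0.0, 0.6]
opening: 0.053
gripper_force: 0.0
```

{"method": "send_rows", "body": {
  "targets": [
    {"tx": 0,"ty": 0,"tz": 0,"wx": 0,"wy": 0,"wz": 0},
    {"tx": 0,"ty": 0,"tz": 0,"wx": 0,"wy": 0,"wz": 0},
    {"tx": 0,"ty": 0,"tz": 0,"wx": 0,"wy": 0,"wz": 0},
    {"tx": 0,"ty": 0,"tz": 0,"wx": 0,"wy": 0,"wz": 0},
    {"tx": 0,"ty": 0,"tz": 0,"wx": 0,"wy": 0,"wz": 0}
  ],
  "grip": 0
}}

```text
t: 10.4
eef_pos: [0.4306, 0.1596, -0.0006]
eef_rot: [0.846, 0.534, 0.001, 0.0]
contact_force: [-1.4, -0.3, 20.1]
opening: 0.0335
gripper_force: 62.9
```

{"method": "send_rows", "body": {
  "targets": [
    {"tx": 0,"ty": 0,"tz": -0.02,"wx": 0,"wy": 0,"wz": 0},
    {"tx": 0,"ty": 0,"tz": -0.06,"wx": 0,"wy": 0,"wz": 0},
    {"tx": 0,"ty": 0,"tz": -0.105,"wx": 0,"wy": 0,"wz": 0},
    {"tx": 0,"ty": 0,"tz": -0.142,"wx": 0,"wy": 0,"wz": 0},
    {"tx": 0,"ty": 0,"tz": -0.142,"wx": 0,"wy": 0,"wz": 0},
    {"tx": 0,"ty": 0,"tz": -0.142,"wx": 0,"wy": 0,"wz": 0}
  ]
}}

```text
t: 11.0
eef_pos: [0.4303, 0.1595, 0.1399]
eef_rot: [0.846, 0.534, 0.001, 0.0]
contact_force: [-0.1, -0.3, -0.4]
opening: 0.0331
gripper_force: 59.9
```

```bash
python3 -c "
from h import *
chain((.635,.314,.14,-5.5),(.635,.314,.012,-5.5),(.635,.314,.14,-5.5),(.43,-.0155,.14,-22))"
```

```text
now [0.4303 0.1595 0.1399] yaw -25.5 F [-0.1 -0.3 -0.4] open 0.0331 q [0.11 0.46 1.93 0.   0.75 0.56]
t [0.2275 0.1182 0.0003] w [ 0.002 -0.001 -0.349]
t [0.    0.    0.128] w [0. 0. 0.]
t [ 0.     0.    -0.128] w [0. 0. 0.]
t [-0.3476 -0.1725  0.    ] w [0.    0.    0.288]
```

{"method": "send_rows", "body": {
  "targets": [
    {"tx": 0.228,"ty": 0.118,"tz": 0,"wx": 0,"wy": 0,"wz": -0.349},
    {"tx": 0.228,"ty": 0.118,"tz": 0,"wx": 0,"wy": 0,"wz": -0.349},
    {"tx": 0.228,"ty": 0.118,"tz": 0,"wx": 0,"wy": 0,"wz": -0.349},
    {"tx": 0.228,"ty": 0.118,"tz": 0,"wx": 0,"wy": 0,"wz": -0.349},
    {"tx": 0.228,"ty": 0.118,"tz": 0,"wx": 0,"wy": 0,"wz": -0.349},
    {"tx": 0.228,"ty": 0.118,"tz": 0,"wx": 0,"wy": 0,"wz": -0.349},
    {"tx": 0.228,"ty": 0.118,"tz": 0,"wx": 0,"wy": 0,"wz": -0.349},
    {"tx": 0.228,"ty": 0.118,"tz": 0,"wx": 0,"wy": 0,"wz": -0.349}
  ]
}}

```text
t: 11.8
eef_pos: [0.6322, 0.3133, 0.1365]
eef_rot: [0.74, 0.672, -0.003, -0.001]
contact_force: [-0.1, 0.1, -1.1]
opening: 0.0333
gripper_force: 60.0
```

{"method": "send_rows", "body": {
  "targets": [
    {"tx": 0,"ty": 0,"tz": 0.045,"wx": 0,"wy": 0,"wz": 0},
    {"tx": 0,"ty": 0,"tz": 0.09,"wx": 0,"wy": 0,"wz": 0},
    {"tx": 0,"ty": 0,"tz": 0.12,"wx": 0,"wy": 0,"wz": 0},
    {"tx": 0,"ty": 0,"tz": 0.128,"wx": 0,"wy": 0,"wz": 0},
    {"tx": 0,"ty": 0,"tz": 0.128,"wx": 0,"wy": 0,"wz": 0},
    {"tx": 0,"ty": 0,"tz": 0.128,"wx": 0,"wy": 0,"wz": 0}
  ]
}}

```text
t: 12.4
eef_pos: [0.6358, 0.3144, 0.0131]
eef_rot: [0.74, 0.672, 0.001, 0.001]
contact_force: [-0.4, -0.4, -0.6]
opening: 0.0328
gripper_force: 60.0
```

{"method": "send_rows", "body": {
  "targets": [
    {"tx": 0,"ty": 0,"tz": 0,"wx": 0,"wy": 0,"wz": 0},
    {"tx": 0,"ty": 0,"tz": 0,"wx": 0,"wy": 0,"wz": 0},
    {"tx": 0,"ty": 0,"tz": 0,"wx": 0,"wy": 0,"wz": 0},
    {"tx": 0,"ty": 0,"tz": -0.04,"wx": 0,"wy": 0,"wz": 0},
    {"tx": 0,"ty": 0,"tz": -0.085,"wx": 0,"wy": 0,"wz": 0},
    {"tx": 0,"ty": 0,"tz": -0.128,"wx": 0,"wy": 0,"wz": 0},
    {"tx": 0,"ty": 0,"tz": -0.128,"wx": 0,"wy": 0,"wz": 0},
    {"tx": 0,"ty": 0,"tz": -0.128,"wx": 0,"wy": 0,"wz": 0}
  ],
  "grip": 0.56
}}

```text
t: 13.2
eef_pos: [0.6358, 0.3149, 0.1417]
eef_rot: [0.74, 0.672, 0.002, 0.001]
contact_force: [-1.4, 0.2, -0.3]
opening: 0.0479
gripper_force: 0.0
```

```bash
python3 -c "
from h import *
chain((.43,-.0155,.14,-22),(.43,-.0155,.003,-22))"
```

```text
now [0.6358 0.3149 0.1417] yaw -5.5 F [-1.4  0.2 -0.3] open 0.0479 q [ 0.3   0.74  1.28 -0.    1.12  0.4 ]
t [-0.3485 -0.1733  0.0005] w [ 0.004 -0.002  0.288]
t [0.    0.    0.137] w [0. 0. 0.]
```

{"method": "send_rows", "body": {
  "targets": [
    {"tx": -0.3,"ty": -0.149,"tz": 0,"wx": 0,"wy": 0,"wz": 0.288},
    {"tx": -0.3,"ty": -0.149,"tz": 0,"wx": 0,"wy": 0,"wz": 0.288},
    {"tx": -0.3,"ty": -0.149,"tz": 0,"wx": 0,"wy": 0,"wz": 0.288},
    {"tx": -0.3,"ty": -0.149,"tz": 0,"wx": 0,"wy": 0,"wz": 0.288},
    {"tx": -0.3,"ty": -0.149,"tz": 0,"wx": 0,"wy": 0,"wz": 0.288},
    {"tx": -0.3,"ty": -0.149,"tz": 0,"wx": 0,"wy": 0,"wz": 0.288},
    {"tx": -0.3,"ty": -0.149,"tz": 0,"wx": 0,"wy": 0,"wz": 0.288},
    {"tx": -0.3,"ty": -0.149,"tz": 0,"wx": 0,"wy": 0,"wz": 0.288}
  ]
}}

```text
t: 14.0
eef_pos: [0.4534, 0.028, 0.138]
eef_rot: [0.83, 0.557, -0.003, -0.002]
contact_force: [-0.4, -0.9, -0.6]
opening: 0.0481
gripper_force: 0.0
```

```bash
python3 -c "
from h import *
chain((.431,-.0145,.07,-22),(.431,-.0145,.003,-22))"
```

```text
now [0.4534 0.028  0.138 ] yaw -22.3 F [-0.4 -0.9 -0.6] open 0.0481 q [-0.18  0.46  1.94 -0.    0.75  0.2 ]
t [-0.0477 -0.0041  0.0681] w [-0.007  0.002 -0.005]
t [0.    0.    0.067] w [0. 0. 0.]
```

{"method": "send_rows", "body": {
  "targets": [
    {"tx": -0.049,"ty": -0.006,"tz": 0.04,"wx": 0,"wy": 0,"wz": 0},
    {"tx": -0.049,"ty": -0.006,"tz": 0.068,"wx": 0,"wy": 0,"wz": 0},
    {"tx": -0.049,"ty": -0.006,"tz": 0.068,"wx": 0,"wy": 0,"wz": 0},
    {"tx": -0.049,"ty": -0.006,"tz": 0.068,"wx": 0,"wy": 0,"wz": 0},
    {"tx": -0.049,"ty": -0.006,"tz": 0.068,"wx": 0,"wy": 0,"wz": 0}
  ]
}}

```text
t: 14.5
eef_pos: [0.4352, -0.0124, 0.0722]
eef_rot: [0.829, 0.56, 0.001, 0.001]
contact_force: [0.0, 0.1, -0.5]
opening: 0.0477
gripper_force: 0.0
```

```bash
python3 -c "
from h import *
p=arm.get_image('side');save(p,'s4.png',(170,370,100,400),2.5)
chain((.431,-.0145,.003,-22))"
```

```text
now [ 0.4354 -0.0125  0.0725] yaw -21.9 F [-0.2 -0.1 -0.6] open 0.0481 q [-0.29  0.58  2.04  0.    0.52  0.1 ]
t [-0.0036 -0.0035  0.0695] w [ 0.003 -0.     0.001]
```

View pics/s4.png

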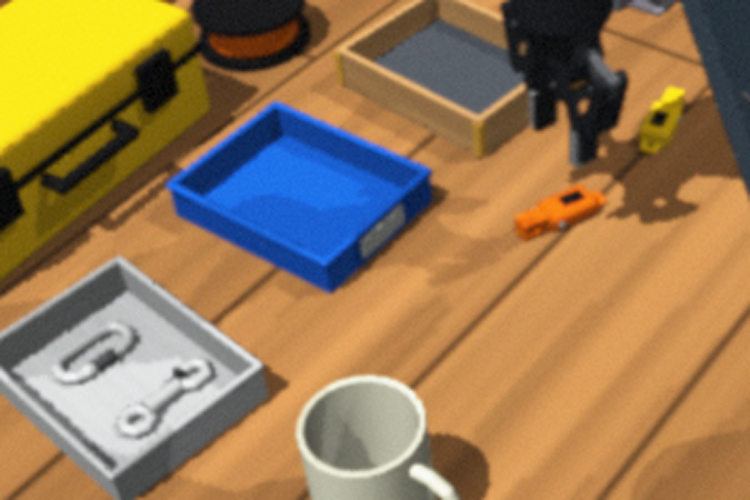

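{"method": "send_rows", "body": {
  "targets": [
    {"tx": -0.004,"ty": -0.0035,"tz": 0.03,"wx": 0,"wy": 0,"wz": 0},
    {"tx": -0.004,"ty": -0.0035,"tz": 0.055,"wx": 0,"wy": 0,"wz": 0},
    {"tx": -0.004,"ty": -0.0035,"tz": 0.068,"wx": 0,"wy": 0,"wz": 0},
    {"tx": -0.004,"ty": -0.0035,"tz": 0.068,"wx": 0,"wy": 0,"wz": 0},
    {"tx": -0.004,"ty": -0.0035,"tz": 0.068,"wx": 0,"wy": 0,"wz": 0}
  ]
}}

```text
t: 15.05
eef_pos: [0.4302, -0.0151, 0.0043]
eef_rot: [0.829, 0.56, 0.001, 0.001]
contact_force: [-0.2, -0.0, -0.5]
opening: 0.0478
gripper_force: 0.0
```

{"method": "send_rows", "body": {
  "targets": [
    {"tx": 0,"ty": 0,"tz": 0,"wx": 0,"wy": 0,"wz": 0},
    {"tx": 0,"ty": 0,"tz": 0,"wx": 0,"wy": 0,"wz": 0},
    {"tx": 0,"ty": 0,"tz": 0,"wx": 0,"wy": 0,"wz": 0},
    {"tx": 0,"ty": 0,"tz": 0,"wx": 0,"wy": 0,"wz": 0},
    {"tx": 0,"ty": 0,"tz": 0,"wx": 0,"wy": 0,"wz": 0}
  ],
  "grip": 0
}}

```text
t: 15.55
eef_pos: [0.4302, -0.0154, 0.0048]
eef_rot: [0.829, 0.559, 0.001, 0.001]
contact_force: [0.3, 1.3, 7.4]
opening: 0.0262
gripper_force: 59.2
```

{"method": "send_rows", "body": {
  "targets": [
    {"tx": 0,"ty": 0,"tz": -0.02,"wx": 0,"wy": 0,"wz": 0},
    {"tx": 0,"ty": 0,"tz": -0.06,"wx": 0,"wy": 0,"wz": 0},
    {"tx": 0,"ty": 0,"tz": -0.1,"wx": 0,"wy": 0,"wz": 0},
    {"tx": 0,"ty": 0,"tz": -0.12,"wx": 0,"wy": 0,"wz": 0},
    {"tx": 0,"ty": 0,"tz": -0.12,"wx": 0,"wy": 0,"wz": 0},
    {"tx": 0,"ty": 0,"tz": -0.12,"wx": 0,"wy": 0,"wz": 0}
  ]
}}

```text
t: 16.15
eef_pos: [0.4293, -0.0154, 0.124]
eef_rot: [0.829, 0.559, 0.001, 0.001]
contact_force: [-0.1, 0.0, 0.1]
opening: 0.0263
gripper_force: 59.3
```

```bash
python3 -c "
from h import *
chain((.579,.097,.124,1),(.579,.097,.014,1),(.579,.097,.124,1),(.425,-.149,.07,12.5))"
```

```text
now [ 0.4293 -0.0154  0.124 ] yaw -22.0 F [-0.1  0.   0.1] open 0.0263 q [-0.3   0.46  2.01 -0.    0.66  0.09]
t [0.1603 0.0967 0.0002] w [ 0.002  0.    -0.401]
t [0.   0.   0.11] w [0. 0. 0.]
t [ 0.    0.   -0.11] w [0. 0. 0.]
t [-0.2433 -0.1583  0.054 ] w [ 0.     0.    -0.201]
```

{"method": "send_rows", "body": {
  "targets": [
    {"tx": 0.16,"ty": 0.097,"tz": 0,"wx": 0,"wy": 0,"wz": -0.4},
    {"tx": 0.16,"ty": 0.097,"tz": 0,"wx": 0,"wy": 0,"wz": -0.4},
    {"tx": 0.16,"ty": 0.097,"tz": 0,"wx": 0,"wy": 0,"wz": -0.4},
    {"tx": 0.16,"ty": 0.097,"tz": 0,"wx": 0,"wy": 0,"wz": -0.4},
    {"tx": 0.16,"ty": 0.097,"tz": 0,"wx": 0,"wy": 0,"wz": -0.4},
    {"tx": 0.16,"ty": 0.097,"tz": 0,"wx": 0,"wy": 0,"wz": -0.4},
    {"tx": 0.16,"ty": 0.097,"tz": 0,"wx": 0,"wy": 0,"wz": -0.4}
  ]
}}

```text
t: 16.85
eef_pos: [0.5767, 0.0962, 0.1217]
eef_rot: [0.702, 0.713, -0.002, -0.002]
contact_force: [0.3, -0.3, -0.4]
opening: 0.0264
gripper_force: 59.3
```

{"method": "send_rows", "body": {
  "targets": [
    {"tx": 0,"ty": 0,"tz": 0.04,"wx": 0,"wy": 0,"wz": 0},
    {"tx": 0,"ty": 0,"tz": 0.08,"wx": 0,"wy": 0,"wz": 0},
    {"tx": 0,"ty": 0,"tz": 0.105,"wx": 0,"wy": 0,"wz": 0},
    {"tx": 0,"ty": 0,"tz": 0.11,"wx": 0,"wy": 0,"wz": 0},
    {"tx": 0,"ty": 0,"tz": 0.11,"wx": 0,"wy": 0,"wz": 0},
    {"tx": 0,"ty": 0,"tz": 0.11,"wx": 0,"wy": 0,"wz": 0}
  ]
}}

```text
t: 17.45
eef_pos: [0.5797, 0.0961, 0.0145]
eef_rot: [0.702, 0.712, 0.001, 0.001]
contact_force: [-0.0, 0.2, -0.6]
opening: 0.0263
gripper_force: 59.4
```

{"method": "send_rows", "body": {
  "targets": [
    {"tx": 0,"ty": 0,"tz": 0,"wx": 0,"wy": 0,"wz": 0},
    {"tx": 0,"ty": 0,"tz": 0,"wx": 0,"wy": 0,"wz": 0},
    {"tx": 0,"ty": 0,"tz": 0,"wx": 0,"wy": 0,"wz": 0},
    {"tx": 0,"ty": 0,"tz": -0.04,"wx": 0,"wy": 0,"wz": 0},
    {"tx": 0,"ty": 0,"tz": -0.085,"wx": 0,"wy": 0,"wz": 0},
    {"tx": 0,"ty": 0,"tz": -0.11,"wx": 0,"wy": 0,"wz": 0},
    {"tx": 0,"ty": 0,"tz": -0.11,"wx": 0,"wy": 0,"wz": 0},
    {"tx": 0,"ty": 0,"tz": -0.11,"wx": 0,"wy": 0,"wz": 0}
  ],
  "grip": 0.56
}}

```text
t: 18.25
eef_pos: [0.5792, 0.0967, 0.1241]
eef_rot: [0.701, 0.713, 0.001, 0.001]
contact_force: [0.5, 0.3, -0.6]
opening: 0.0479
gripper_force: 0.0
```

```bash
python3 -c "
from h import *
chain((.425,-.149,.11,12.5),(.425,-.149,.004,12.5))"
```

```text
now [0.5792 0.0967 0.1241] yaw 0.9 F [ 0.5  0.3 -0.6] open 0.0479 q [-0.02  0.62  1.62 -0.    0.9  -0.04]
t [-0.2431 -0.1581  0.0139] w [ 0.001  0.    -0.202]
t [0.    0.    0.106] w [0. 0. 0.]
```

{"method": "send_rows", "body": {
  "targets": [
    {"tx": -0.243,"ty": -0.158,"tz": 0,"wx": 0,"wy": 0,"wz": -0.202},
    {"tx": -0.243,"ty": -0.158,"tz": 0,"wx": 0,"wy": 0,"wz": -0.202},
    {"tx": -0.243,"ty": -0.158,"tz": 0,"wx": 0,"wy": 0,"wz": -0.202},
    {"tx": -0.243,"ty": -0.158,"tz": 0,"wx": 0,"wy": 0,"wz": -0.202},
    {"tx": -0.243,"ty": -0.158,"tz": 0,"wx": 0,"wy": 0,"wz": -0.202},
    {"tx": -0.243,"ty": -0.158,"tz": 0,"wx": 0,"wy": 0,"wz": -0.202},
    {"tx": -0.243,"ty": -0.158,"tz": 0.02,"wx": 0,"wy": 0,"wz": -0.202},
    {"tx": -0.243,"ty": -0.158,"tz": 0.02,"wx": 0,"wy": 0,"wz": -0.202}
  ]
}}

```text
t: 19.05
eef_pos: [0.4223, -0.1489, 0.101]
eef_rot: [0.627, 0.779, -0.0, -0.004]
contact_force: [0.4, 0.4, -0.2]
opening: 0.0479
gripper_force: 0.0
```

{"method": "send_rows", "body": {
  "targets": [
    {"tx": 0,"ty": 0,"tz": 0.03,"wx": 0,"wy": 0,"wz": 0},
    {"tx": 0,"ty": 0,"tz": 0.03,"wx": 0,"wy": 0,"wz": 0},
    {"tx": 0,"ty": 0,"tz": 0.03,"wx": 0,"wy": 0,"wz": 0}
  ]
}}

```text
t: 19.35
eef_pos: [0.4245, -0.1477, 0.0729]
eef_rot: [0.625, 0.78, -0.0, -0.002]
contact_force: [-0.3, 0.7, 0.6]
opening: 0.048
gripper_force: 0.0
```

```bash
python3 -c "
from h import *
chain((.425,-.148,.004,12.5))"
```

```text
now [ 0.4245 -0.1477  0.0729] yaw 12.6 F [-0.3  0.7  0.6] open 0.048 q [-0.58  0.59  2.    0.    0.56 -0.8 ]
t [-0.0006  0.0006  0.0689] w [-0.002 -0.002  0.001]
```

{"method": "send_rows", "body": {
  "targets": [
    {"tx": 0,"ty": 0,"tz": 0.03,"wx": 0,"wy": 0,"wz": 0},
    {"tx": 0,"ty": 0,"tz": 0.055,"wx": 0,"wy": 0,"wz": 0},
    {"tx": 0,"ty": 0,"tz": 0.068,"wx": 0,"wy": 0,"wz": 0},
    {"tx": 0,"ty": 0,"tz": 0.068,"wx": 0,"wy": 0,"wz": 0},
    {"tx": 0,"ty": 0,"tz": 0.068,"wx": 0,"wy": 0,"wz": 0}
  ]
}}

```text
t: 19.85
eef_pos: [0.4255, -0.1487, 0.0061]
eef_rot: [0.626, 0.78, 0.0, 0.0]
contact_force: [0.8, -0.1, 0.2]
opening: 0.0477
gripper_force: 0.0
```

{"method": "send_rows", "body": {
  "targets": [
    {"tx": 0,"ty": 0,"tz": 0,"wx": 0,"wy": 0,"wz": 0},
    {"tx": 0,"ty": 0,"tz": 0,"wx": 0,"wy": 0,"wz": 0},
    {"tx": 0,"ty": 0,"tz": 0,"wx": 0,"wy": 0,"wz": 0},
    {"tx": 0,"ty": 0,"tz": 0,"wx": 0,"wy": 0,"wz": 0},
    {"tx": 0,"ty": 0,"tz": 0,"wx": 0,"wy": 0,"wz": 0}
  ],
  "grip": 0
}}

```text
t: 20.35
eef_pos: [0.4257, -0.1491, 0.0068]
eef_rot: [0.626, 0.78, 0.0, 0.001]
contact_force: [0.6, 1.2, 5.0]
opening: 0.0264
gripper_force: 59.4
```

{"method": "send_rows", "body": {
  "targets": [
    {"tx": 0,"ty": 0,"tz": -0.02,"wx": 0,"wy": 0,"wz": 0},
    {"tx": 0,"ty": 0,"tz": -0.06,"wx": 0,"wy": 0,"wz": 0},
    {"tx": 0,"ty": 0,"tz": -0.1,"wx": 0,"wy": 0,"wz": 0},
    {"tx": 0,"ty": 0,"tz": -0.12,"wx": 0,"wy": 0,"wz": 0},
    {"tx": 0,"ty": 0,"tz": -0.12,"wx": 0,"wy": 0,"wz": 0},
    {"tx": 0,"ty": 0,"tz": -0.12,"wx": 0,"wy": 0,"wz": 0}
  ]
}}

```text
t: 20.95
eef_pos: [0.425, -0.1489, 0.126]
eef_rot: [0.626, 0.78, 0.0, 0.001]
contact_force: [0.1, -0.9, -1.3]
opening: 0.0264
gripper_force: 59.4
```

```bash
python3 -c "
from h import *
chain((.655,.103,.124,1),(.655,.103,.014,1),(.655,.103,.124,1),(.54,-.24,.13,-60))"
```

```text
now [ 0.425  -0.1489  0.126 ] yaw 12.5 F [ 0.1 -0.9 -1.3] open 0.0264 q [-0.59  0.48  1.96  0.    0.7  -0.8 ]
t [0.1962 0.279  0.0021] w [0.001 0.001 0.201]
t [0.   0.   0.11] w [0. 0. 0.]
t [ 0.    0.   -0.11] w [0. 0. 0.]
t [-0.3409 -0.121  -0.006 ] w [0.    0.    1.065]
```

{"method": "send_rows", "body": {
  "targets": [
    {"tx": 0.196,"ty": 0.279,"tz": 0,"wx": 0,"wy": 0,"wz": 0.2},
    {"tx": 0.196,"ty": 0.279,"tz": 0,"wx": 0,"wy": 0,"wz": 0.2},
    {"tx": 0.196,"ty": 0.279,"tz": 0,"wx": 0,"wy": 0,"wz": 0.2},
    {"tx": 0.196,"ty": 0.279,"tz": 0,"wx": 0,"wy": 0,"wz": 0.2},
    {"tx": 0.196,"ty": 0.279,"tz": 0,"wx": 0,"wy": 0,"wz": 0.2},
    {"tx": 0.196,"ty": 0.279,"tz": 0,"wx": 0,"wy": 0,"wz": 0.2},
    {"tx": 0.196,"ty": 0.279,"tz": 0,"wx": 0,"wy": 0,"wz": 0.2},
    {"tx": 0.196,"ty": 0.279,"tz": 0,"wx": 0,"wy": 0,"wz": 0.2}
  ]
}}

```text
t: 21.75
eef_pos: [0.6583, 0.1077, 0.1233]
eef_rot: [0.699, 0.715, 0.002, 0.0]
contact_force: [-0.5, -0.2, 0.1]
opening: 0.0264
gripper_force: 59.4
```

{"method": "send_rows", "body": {
  "targets": [
    {"tx": 0,"ty": 0,"tz": 0,"wx": 0,"wy": 0,"wz": 0},
    {"tx": 0,"ty": 0,"tz": 0.04,"wx": 0,"wy": 0,"wz": 0},
    {"tx": 0,"ty": 0,"tz": 0.08,"wx": 0,"wy": 0,"wz": 0},
    {"tx": 0,"ty": 0,"tz": 0.105,"wx": 0,"wy": 0,"wz": 0},
    {"tx": 0,"ty": 0,"tz": 0.11,"wx": 0,"wy": 0,"wz": 0},
    {"tx": 0,"ty": 0,"tz": 0.11,"wx": 0,"wy": 0,"wz": 0},
    {"tx": 0,"ty": 0,"tz": 0.11,"wx": 0,"wy": 0,"wz": 0}
  ]
}}

```text
t: 22.45
eef_pos: [0.6557, 0.1021, 0.0164]
eef_rot: [0.701, 0.713, 0.001, 0.001]
contact_force: [1.1, 0.3, -0.7]
opening: 0.0263
gripper_force: 59.5
```

{"method": "send_rows", "body": {
  "targets": [
    {"tx": 0,"ty": 0,"tz": 0,"wx": 0,"wy": 0,"wz": 0},
    {"tx": 0,"ty": 0,"tz": 0,"wx": 0,"wy": 0,"wz": 0},
    {"tx": 0,"ty": 0,"tz": 0,"wx": 0,"wy": 0,"wz": 0},
    {"tx": 0,"ty": 0,"tz": -0.04,"wx": 0,"wy": 0,"wz": 0},
    {"tx": 0,"ty": 0,"tz": -0.085,"wx": 0,"wy": 0,"wz": 0},
    {"tx": 0,"ty": 0,"tz": -0.11,"wx": 0,"wy": 0,"wz": 0},
    {"tx": 0,"ty": 0,"tz": -0.11,"wx": 0,"wy": 0,"wz": 0},
    {"tx": 0,"ty": 0,"tz": -0.11,"wx": 0,"wy": 0,"wz": 0}
  ],
  "grip": 0.56
}}

```text
t: 23.25
eef_pos: [0.6551, 0.1029, 0.1262]
eef_rot: [0.701, 0.714, 0.0, 0.001]
contact_force: [-0.3, 1.1, -0.4]
opening: 0.0479
gripper_force: 0.0
```

```bash
python3 -c "
from h import *
chain((.59,-.11,.13,-44),(.532,-.326,.13,-89),(.532,-.326,.04,-89))"
```

```text
now [0.6551 0.1029 0.1262] yaw 1.0 F [-0.3  1.1 -0.4] open 0.0479 q [-0.01  0.7   1.42 -0.    1.02 -0.03]
t [-0.2117 -0.0689 -0.0039] w [ 0.001 -0.001  0.786]
t [-0.1957  0.1083  0.    ] w [0.    0.    0.785]
t [0.   0.   0.09] w [0. 0. 0.]
```

{"method": "send_rows", "body": {
  "targets": [
    {"tx": -0.212,"ty": -0.069,"tz": -0.004,"wx": 0,"wy": 0,"wz": 0.786},
    {"tx": -0.212,"ty": -0.069,"tz": -0.004,"wx": 0,"wy": 0,"wz": 0.786},
    {"tx": -0.212,"ty": -0.069,"tz": -0.004,"wx": 0,"wy": 0,"wz": 0.786},
    {"tx": -0.212,"ty": -0.069,"tz": -0.004,"wx": 0,"wy": 0,"wz": 0.786},
    {"tx": -0.212,"ty": -0.069,"tz": -0.004,"wx": 0,"wy": 0,"wz": 0.786},
    {"tx": -0.212,"ty": -0.069,"tz": -0.004,"wx": 0,"wy": 0,"wz": 0.786}
  ],
  "grip": 0
}}

```text
t: 23.85
eef_pos: [0.5876, -0.1138, 0.1273]
eef_rot: [0.922, 0.387, -0.002, -0.001]
contact_force: [0.8, 0.6, -0.3]
opening: -0.0001
gripper_force: 0.0
```

{"method": "send_rows", "body": {
  "targets": [
    {"tx": -0.196,"ty": 0.108,"tz": 0,"wx": 0,"wy": 0,"wz": 0.785},
    {"tx": -0.196,"ty": 0.108,"tz": 0,"wx": 0,"wy": 0,"wz": 0.785},
    {"tx": -0.196,"ty": 0.108,"tz": 0,"wx": 0,"wy": 0,"wz": 0.785},
    {"tx": -0.196,"ty": 0.108,"tz": 0,"wx": 0,"wy": 0,"wz": 0.785},
    {"tx": -0.196,"ty": 0.108,"tz": 0,"wx": 0,"wy": 0,"wz": 0.785},
    {"tx": -0.196,"ty": 0.108,"tz": 0,"wx": 0,"wy": 0,"wz": 0.785},
    {"tx": -0.196,"ty": 0.108,"tz": 0,"wx": 0,"wy": 0,"wz": 0.785},
    {"tx": -0.196,"ty": 0.108,"tz": 0,"wx": 0,"wy": 0,"wz": 0.785}
  ]
}}

```text
t: 24.65
eef_pos: [0.5304, -0.3254, 0.1277]
eef_rot: [1.0, 0.009, -0.001, -0.001]
contact_force: [-0.0, -0.9, 0.4]
opening: -0.0001
gripper_force: 0.0
```

```bash
python3 -c "
from h import *
p=arm.get_image('side');save(p,'s5.png',(90,330,80,400),2.4)
chain((.532,-.326,.035,-89))"
```

```text
now [ 0.5308 -0.3252  0.1281] yaw -88.9 F [-0.4 -0.5  1.2] open -0.0001 q [-0.73  0.65  1.53  0.    0.97  0.82]
t [0.0014 0.001  0.0931] w [-0.002  0.002  0.002]
```

View pics/s5.png

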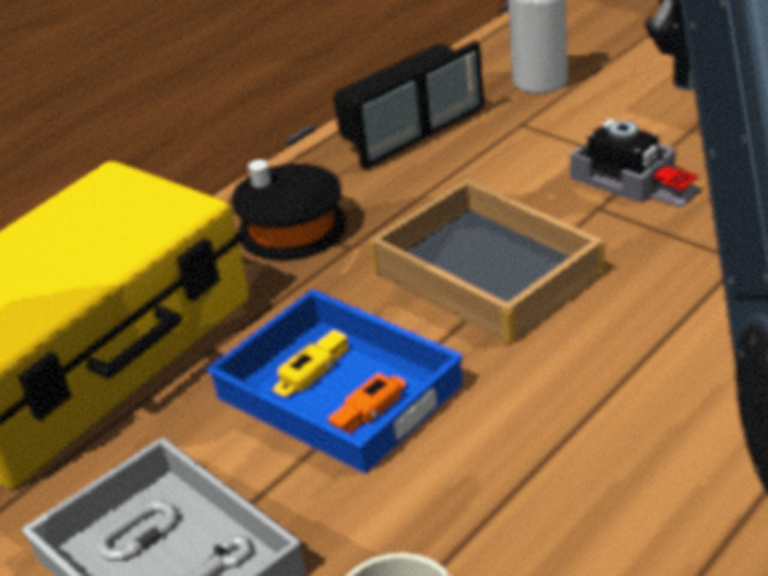

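{"method": "send_rows", "body": {
  "targets": [
    {"tx": 0.001,"ty": 0.001,"tz": 0.045,"wx": 0,"wy": 0,"wz": 0},
    {"tx": 0.001,"ty": 0.001,"tz": 0.08,"wx": 0,"wy": 0,"wz": 0},
    {"tx": 0.001,"ty": 0.001,"tz": 0.098,"wx": 0,"wy": 0,"wz": 0},
    {"tx": 0.001,"ty": 0.001,"tz": 0.098,"wx": 0,"wy": 0,"wz": 0},
    {"tx": 0.001,"ty": 0.001,"tz": 0.098,"wx": 0,"wy": 0,"wz": 0}
  ]
}}

```text
t: 25.2
eef_pos: [0.5327, -0.3267, 0.0313]
eef_rot: [1.0, 0.01, -0.0, -0.0]
contact_force: [0.1, -0.1, 0.7]
opening: -0.0
gripper_force: 0.0
```

```bash
python3 -c "
from h import *
chain((.532,-.326,.0155,-89))"
```

```text
now [ 0.5327 -0.3267  0.0313] yaw -88.9 F [ 0.1 -0.1  0.7] open -0.0 q [-0.73  0.79  1.56  0.    0.78  0.82]
t [-0.0006 -0.0007  0.0158] w [-0.     0.     0.002]
```

{"method": "send_rows", "body": {
  "targets": [
    {"tx": -0.001,"ty": -0.001,"tz": 0.006,"wx": 0,"wy": 0,"wz": 0},
    {"tx": -0.001,"ty": -0.001,"tz": 0.011,"wx": 0,"wy": 0,"wz": 0},
    {"tx": -0.001,"ty": -0.001,"tz": 0.014,"wx": 0,"wy": 0,"wz": 0},
    {"tx": -0.001,"ty": -0.001,"tz": 0.016,"wx": 0,"wy": 0,"wz": 0},
    {"tx": -0.001,"ty": -0.001,"tz": 0.016,"wx": 0,"wy": 0,"wz": 0},
    {"tx": -0.001,"ty": -0.001,"tz": 0.016,"wx": 0,"wy": 0,"wz": 0}
  ]
}}

```text
t: 25.8
eef_pos: [0.5311, -0.3264, 0.0154]
eef_rot: [1.0, 0.009, -0.0, -0.0]
contact_force: [-1.1, -0.7, 1.7]
opening: 0.0003
gripper_force: 0.7
```

```bash
python3 -c "
from h import *
p=arm.get_image('side');save(p,'s6.png',(120,200,290,390),6)
chain((.532,-.326,.0155,-89))"
```

```text
now [ 0.5312 -0.3264  0.0154] yaw -89.0 F [-1.8 -0.1  1. ] open 0.0001 q [-0.73  0.82  1.57  0.    0.75  0.82]
t [ 0.0008 -0.0004 -0.0001] w [-0.  0.  0.]
```

View pics/s6.png

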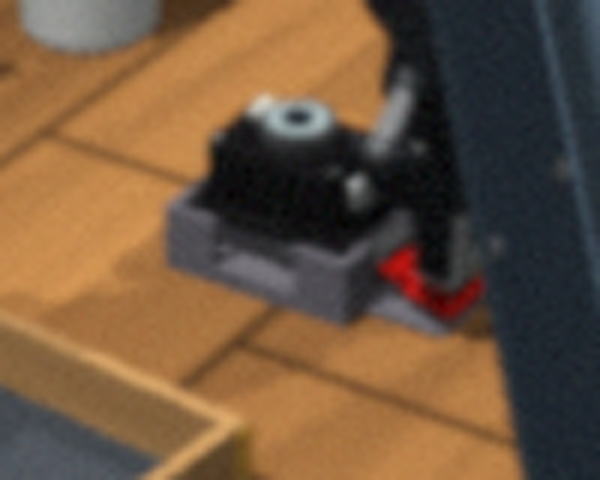

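{"method": "send_rows", "body": {
  "targets": [
    {"tx": 0,"ty": 0,"tz": -0.01,"wx": 0,"wy": 0,"wz": 0},
    {"tx": 0,"ty": 0,"tz": -0.05,"wx": 0,"wy": 0,"wz": 0},
    {"tx": 0,"ty": 0,"tz": -0.095,"wx": 0,"wy": 0,"wz": 0},
    {"tx": 0,"ty": 0,"tz": -0.115,"wx": 0,"wy": 0,"wz": 0},
    {"tx": -0.06,"ty": 0,"tz": -0.115,"wx": 0,"wy": 0,"wz": 0},
    {"tx": -0.1,"ty": 0,"tz": -0.115,"wx": 0,"wy": 0,"wz": 0},
    {"tx": -0.1,"ty": 0,"tz": -0.115,"wx": 0,"wy": 0,"wz": 0}
  ],
  "grip": 0
}}

```text
t: 26.55
eef_pos: [0.4254, -0.3253, 0.1305]
eef_rot: [1.0, 0.007, -0.003, -0.003]
contact_force: [0.1, 0.9, -0.3]
opening: -0.0002
gripper_force: 0.0
```

```bash
python3 -c "
from h import *
for n,w in(('top',(130,175,480,520)),('side',(125,155,320,360))):
    p=arm.get_image(n)
    if n=='top':save(p,'t7.png',(115,215,440,540),6)
    print(n,[(np.round(d['point'],1),round(d['p'],2),at(p,d['point'],.028)[:2].round(4)) for d in arm.pinpoint(p,'camera')[:2]])
    g=cv2.cvtColor(p['img'],cv2.COLOR_RGB2GRAY)[w[0]:w[1],w[2]:w[3]]
    m,l,st,ce=cv2.connectedComponentsWithStats((g>120).astype(np.uint8))
    for i in range(1,m):
        if st[i,4]>15:print(st[i],(ce[i]+[w[2],w[0]]).round(1),at(p,(ce[i][1]+w[0],ce[i][0]+w[2]),.07)[:2].round(4))
chain((.602,-.3255,.13,-89))
"
```

```text
top [(array([126. , 288.4]), 0.42, array([0.6523, 0.0857]))]
[   0    0   40   45 1344] [503.3 152. ] [ 0.5962 -0.3262]
side []
[  0   0  40  27 689] [339.9 133.8] [ 0.6172 -0.3476]
now [ 0.4329 -0.3294  0.1311] yaw -89.0 F [ 1.  -0.4 -1.2] open 0.0002 q [-0.86  0.56  1.73  0.    0.85  0.7 ]
t [ 0.1691 -0.0009  0.0016] w [ 0.002 -0.003  0.   ]
```

View pics/t7.png

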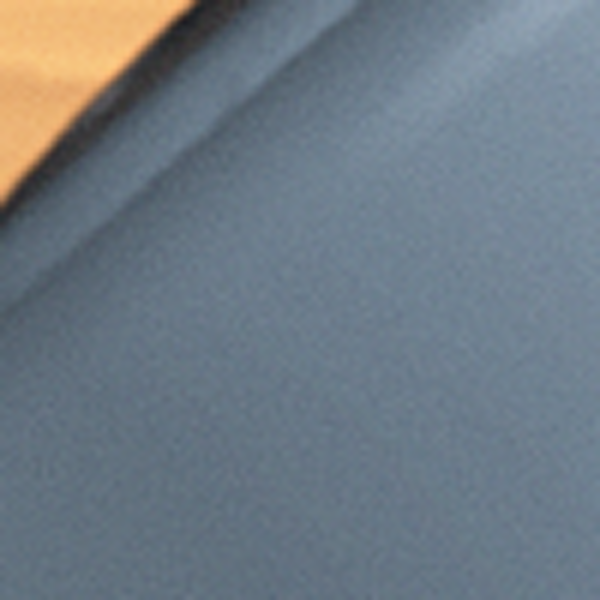

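{"method": "send_rows", "body": {
  "targets": [
    {"tx": 0.169,"ty": -0.001,"tz": 0,"wx": 0,"wy": 0,"wz": 0},
    {"tx": 0.169,"ty": -0.001,"tz": 0,"wx": 0,"wy": 0,"wz": 0},
    {"tx": 0.169,"ty": -0.001,"tz": 0,"wx": 0,"wy": 0,"wz": 0},
    {"tx": 0.169,"ty": -0.001,"tz": 0,"wx": 0,"wy": 0,"wz": 0},
    {"tx": 0.169,"ty": -0.001,"tz": 0,"wx": 0,"wy": 0,"wz": 0},
    {"tx": 0.169,"ty": -0.001,"tz": 0,"wx": 0,"wy": 0,"wz": 0},
    {"tx": 0.169,"ty": -0.001,"tz": 0,"wx": 0,"wy": 0,"wz": 0}
  ],
  "grip": 0.8
}}

```text
t: 27.45
eef_pos: [0.5994, -0.3238, 0.1299]
eef_rot: [1.0, 0.009, -0.001, -0.0]
contact_force: [-0.7, -0.8, 0.4]
opening: 0.0682
gripper_force: 0.0
```

```bash
python3 -c "
from h import *
p=arm.get_image('side');save(p,'s8.png',(100,200,270,395),6)
chain((.602,-.3255,.041,-89))
"
```

```text
now [ 0.5992 -0.324   0.1301] yaw -89.0 F [-0.3  0.1 -0.5] open 0.0685 q [-0.66  0.72  1.36 -0.    1.06  0.89]
t [0.0029 0.0016 0.0891] w [-0.001  0.001 -0.   ]
```

View pics/s8.png

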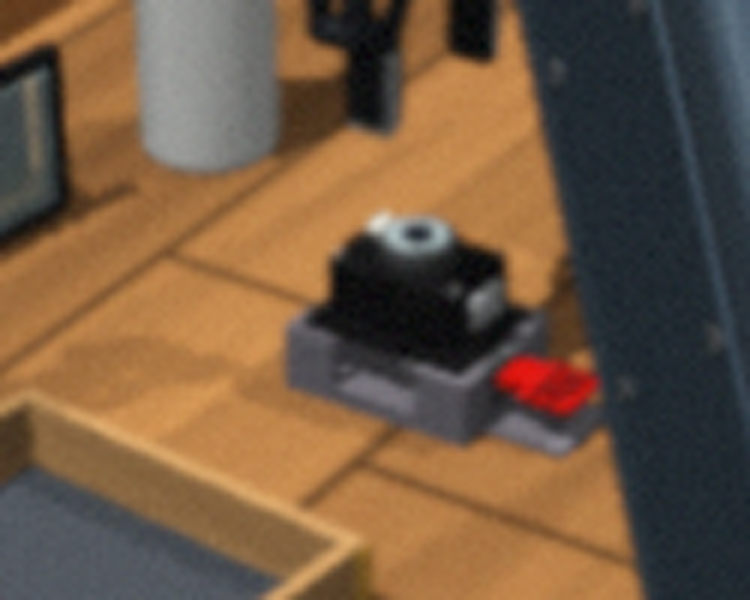

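```bash
python3 -c "
from h import *
import pickle
p=pickle.load(open('P0.pkl','rb'))['side']
print(at(p,(100+232/6-.5,270+418/6-.5),.07))
"
```

```text
[ 0.60687159 -0.32793751  0.07      ]
```

{"method": "send_rows", "body": {
  "targets": [
    {"tx": 0.003,"ty": 0.0015,"tz": 0.03,"wx": 0,"wy": 0,"wz": 0},
    {"tx": 0.003,"ty": 0.0015,"tz": 0.04,"wx": 0,"wy": 0,"wz": 0},
    {"tx": 0.003,"ty": 0.0015,"tz": 0.04,"wx": 0,"wy": 0,"wz": 0}
  ]
}}

```text
t: 27.8
eef_pos: [0.601, -0.3248, 0.0883]
eef_rot: [1.0, 0.008, -0.002, -0.002]
contact_force: [-0.2, 0.8, -0.1]
opening: 0.0683
gripper_force: 0.0
```

{"method": "send_rows", "body": {
  "targets": [
    {"tx": 0.001,"ty": 0.0005,"tz": 0.015,"wx": 0,"wy": 0,"wz": 0},
    {"tx": 0.001,"ty": 0.0005,"tz": 0.03,"wx": 0,"wy": 0,"wz": 0},
    {"tx": 0.001,"ty": 0.0005,"tz": 0.042,"wx": 0,"wy": 0,"wz": 0},
    {"tx": 0.001,"ty": 0.0005,"tz": 0.049,"wx": 0,"wy": 0,"wz": 0},
    {"tx": 0.001,"ty": 0.0005,"tz": 0.049,"wx": 0,"wy": 0,"wz": 0},
    {"tx": 0.001,"ty": 0.0005,"tz": 0.049,"wx": 0,"wy": 0,"wz": 0}
  ]
}}

```text
t: 28.4
eef_pos: [0.6044, -0.3262, 0.0412]
eef_rot: [1.0, 0.009, 0.0, 0.0]
contact_force: [-1.1, 0.2, 0.2]
opening: 0.0687
gripper_force: 0.0
```

{"method": "send_rows", "body": {
  "targets": [
    {"tx": -0.001,"ty": 0,"tz": 0,"wx": 0,"wy": 0,"wz": 0},
    {"tx": -0.001,"ty": 0,"tz": 0,"wx": 0,"wy": 0,"wz": 0},
    {"tx": -0.001,"ty": 0,"tz": 0,"wx": 0,"wy": 0,"wz": 0},
    {"tx": -0.001,"ty": 0,"tz": 0,"wx": 0,"wy": 0,"wz": 0},
    {"tx": -0.001,"ty": 0,"tz": 0,"wx": 0,"wy": 0,"wz": 0},
    {"tx": -0.001,"ty": 0,"tz": 0,"wx": 0,"wy": 0,"wz": 0}
  ],
  "grip": 0.3
}}

```text
t: 29.0
eef_pos: [0.6036, -0.3264, 0.0418]
eef_rot: [1.0, 0.009, 0.0, 0.0]
contact_force: [-0.4, -0.1, 2.6]
opening: 0.0428
gripper_force: 64.3
```

```bash
python3 -c "
from h import *
chain((.604,-.3255,.13,-89),(.612,-.109,.13,-94),(.612,-.109,.05,-94))
"
```

```text
now [ 0.6036 -0.3264  0.0418] yaw -89.0 F [-0.4 -0.1  2.6] open 0.0428 q [-0.66  0.84  1.39 -0.    0.91  0.89]
t [ 0.0005 -0.0008 -0.0882] w [ 0.001 -0.001  0.   ]
t [ 0.0118 -0.2163  0.    ] w [0.    0.    0.087]
t [0.   0.   0.08] w [0. 0. 0.]
```

{"method": "send_rows", "body": {
  "targets": [
    {"tx": 0,"ty": 0,"tz": -0.01,"wx": 0,"wy": 0,"wz": 0},
    {"tx": 0,"ty": 0,"tz": -0.03,"wx": 0,"wy": 0,"wz": 0},
    {"tx": 0,"ty": 0,"tz": -0.06,"wx": 0,"wy": 0,"wz": 0},
    {"tx": 0,"ty": 0,"tz": -0.085,"wx": 0,"wy": 0,"wz": 0},
    {"tx": 0,"ty": 0,"tz": -0.088,"wx": 0,"wy": 0,"wz": 0},
    {"tx": 0,"ty": 0,"tz": -0.088,"wx": 0,"wy": 0,"wz": 0}
  ]
}}

```text
t: 29.6
eef_pos: [0.6034, -0.3262, 0.13]
eef_rot: [1.0, 0.009, 0.0, 0.0]
contact_force: [-0.2, -0.2, -1.1]
opening: 0.0425
gripper_force: 64.1
```

{"method": "send_rows", "body": {
  "targets": [
    {"tx": 0.005,"ty": -0.03,"tz": 0,"wx": 0,"wy": 0,"wz": 0.09},
    {"tx": 0.01,"ty": -0.07,"tz": 0,"wx": 0,"wy": 0,"wz": 0.09},
    {"tx": 0.012,"ty": -0.11,"tz": 0,"wx": 0,"wy": 0,"wz": 0.09},
    {"tx": 0.012,"ty": -0.15,"tz": 0,"wx": 0,"wy": 0,"wz": 0.09},
    {"tx": 0.012,"ty": -0.19,"tz": 0,"wx": 0,"wy": 0,"wz": 0.09},
    {"tx": 0.012,"ty": -0.217,"tz": 0,"wx": 0,"wy": 0,"wz": 0.09},
    {"tx": 0.012,"ty": -0.217,"tz": 0,"wx": 0,"wy": 0,"wz": 0.09},
    {"tx": 0.012,"ty": -0.217,"tz": 0,"wx": 0,"wy": 0,"wz": 0.09}
  ]
}}

```text
t: 30.4
eef_pos: [0.6106, -0.1081, 0.1277]
eef_rot: [0.999, -0.035, -0.001, -0.0]
contact_force: [0.4, -0.5, -1.2]
opening: 0.0431
gripper_force: 64.1
```

```bash
python3 -c "
from h import *
p=arm.get_image('side');save(p,'s9.png',(90,260,190,400),3.5)
chain((.612,-.109,.035,-94.4),(.612,-.109,.025,-94.4))
"
```

```text
now [ 0.611  -0.1092  0.1281] yaw -94.1 F [ 0.1 -0.9 -1.3] open 0.0427 q [-0.36  0.65  1.53 -0.    0.96  1.29]
t [ 0.0012 -0.0003  0.0931] w [-0.     0.002  0.005]
t [0.   0.   0.01] w [0. 0. 0.]
```

View pics/s9.png

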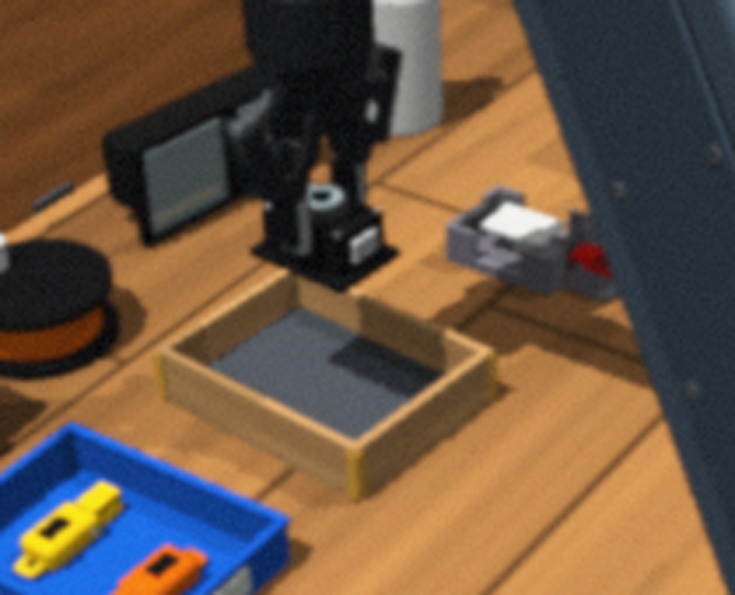

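{"method": "send_rows", "body": {
  "targets": [
    {"tx": 0.001,"ty": 0,"tz": 0.03,"wx": 0,"wy": 0,"wz": 0.005},
    {"tx": 0.001,"ty": 0,"tz": 0.06,"wx": 0,"wy": 0,"wz": 0.005},
    {"tx": 0.001,"ty": 0,"tz": 0.085,"wx": 0,"wy": 0,"wz": 0.005},
    {"tx": 0.001,"ty": 0,"tz": 0.097,"wx": 0,"wy": 0,"wz": 0.005},
    {"tx": 0.001,"ty": 0,"tz": 0.1,"wx": 0,"wy": 0,"wz": 0.005},
    {"tx": 0.001,"ty": 0,"tz": 0.1,"wx": 0,"wy": 0,"wz": 0.005},
    {"tx": 0.001,"ty": 0,"tz": 0.1,"wx": 0,"wy": 0,"wz": 0.005}
  ]
}}

```text
t: 31.15
eef_pos: [0.6135, -0.1098, 0.0305]
eef_rot: [0.999, -0.039, 0.001, 0.0]
contact_force: [0.1, -0.1, -0.8]
opening: 0.0425
gripper_force: 64.1
```

{"method": "send_rows", "body": {
  "targets": [
    {"tx": 0,"ty": 0,"tz": 0.002,"wx": 0,"wy": 0,"wz": 0},
    {"tx": 0,"ty": 0,"tz": 0.004,"wx": 0,"wy": 0,"wz": 0},
    {"tx": 0,"ty": 0,"tz": 0.005,"wx": 0,"wy": 0,"wz": 0},
    {"tx": 0,"ty": 0,"tz": 0.006,"wx": 0,"wy": 0,"wz": 0},
    {"tx": 0,"ty": 0,"tz": 0.006,"wx": 0,"wy": 0,"wz": 0},
    {"tx": 0,"ty": 0,"tz": 0.006,"wx": 0,"wy": 0,"wz": 0}
  ]
}}

```text
t: 31.75
eef_pos: [0.6126, -0.109, 0.0245]
eef_rot: [0.999, -0.038, 0.0, 0.0]
contact_force: [-1.7, 0.6, 4.9]
opening: 0.0427
gripper_force: 64.8
```

{"method": "send_rows", "body": {
  "targets": [
    {"tx": 0,"ty": 0,"tz": 0,"wx": 0,"wy": 0,"wz": 0},
    {"tx": 0,"ty": 0,"tz": 0,"wx": 0,"wy": 0,"wz": 0},
    {"tx": 0,"ty": 0,"tz": 0,"wx": 0,"wy": 0,"wz": 0},
    {"tx": 0,"ty": 0,"tz": 0,"wx": 0,"wy": 0,"wz": 0}
  ],
  "grip": 0.72
}}

```text
t: 32.15
eef_pos: [0.6125, -0.1091, 0.0232]
eef_rot: [0.999, -0.039, -0.0, -0.0]
contact_force: [-0.0, -0.2, -0.0]
opening: 0.0616
gripper_force: 0.0
```

{"method": "send_rows", "body": {
  "targets": [
    {"tx": 0,"ty": 0,"tz": -0.015,"wx": 0,"wy": 0,"wz": 0},
    {"tx": 0,"ty": 0,"tz": -0.04,"wx": 0,"wy": 0,"wz": 0},
    {"tx": 0,"ty": 0,"tz": -0.08,"wx": 0,"wy": 0,"wz": 0},
    {"tx": 0,"ty": 0,"tz": -0.12,"wx": 0,"wy": 0,"wz": 0},
    {"tx": 0,"ty": 0,"tz": -0.16,"wx": 0,"wy": 0,"wz": 0},
    {"tx": 0,"ty": 0,"tz": -0.16,"wx": 0,"wy": 0,"wz": 0},
    {"tx": 0,"ty": 0,"tz": -0.16,"wx": 0,"wy": 0,"wz": 0}
  ]
}}

```text
t: 32.85
eef_pos: [0.613, -0.1092, 0.1855]
eef_rot: [0.999, -0.039, 0.002, 0.001]
contact_force: [0.1, -0.5, 0.3]
opening: 0.0615
gripper_force: 0.0
```

```bash
python3 -c "
from h import *
p=arm.get_image('side');save(p,'s10.png',(120,420,60,400),2)
chain()
"
```

```text
now [ 0.612  -0.1089  0.1838] yaw -94.4 F [-0.4 -0.6  0.3] open 0.0614 q [-0.36  0.58  1.49  0.    1.08  1.29]
```

View pics/s10.png

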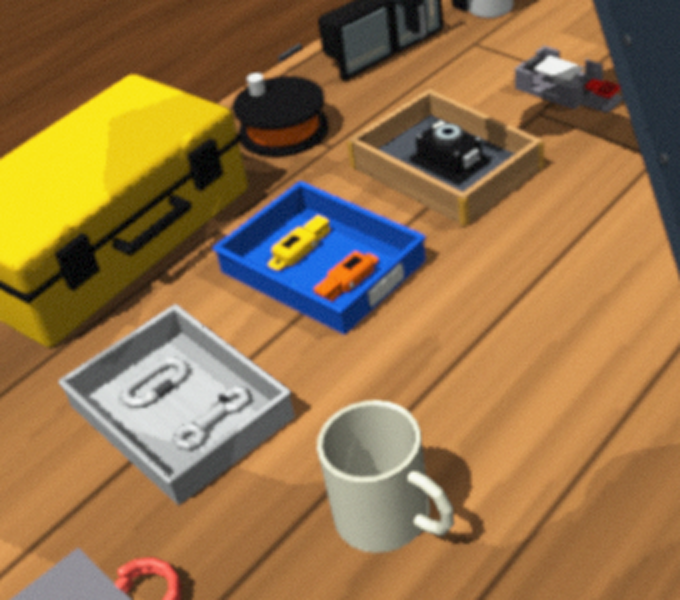

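The picture shows the camera flat, lens up, in the box at (448,148). Both clips are in the blue tray at (300,243) and (347,275), the carabiner and bolt snap are in the steel tray at (155,383) and (213,418), and the mug is standing at (370,475).

```bash
python3 -c "
from bench import arm
print(arm.finish_job())"
```

```text
the job is handed in; nothing more can be done
None
```

The job is done and handed in at about 33 s: the carabiner and bolt snap are in the steel tray, both float clips are in the blue tray, the camera sprang up by itself when I pressed the tab and now sits lens up on the box liner, and I left the mug alone, still standing.

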